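Pack up the dominoes and clamp the lid down

TASK

Pack up the dominoes: take the brass fish opener out of the box and lay it on the middle of the round cork mat, and lay all the black dominoes flat on the box's floor, side by side in one straight row between the brass rails, each lying across the box. When all are in, put the lid on so that it sits level and flush in the box, and swing the clamp arm fully down onto its handle. Leave the glass tumbler, the aluminium cup and the terracotta bowl where they are.

Things in the scene. Friction and masses are not known exactly. Their poses are not given: they have to be found in the camera images.
- box: Open wooden domino box fixed to the table, 148 x 244 x 42 mm outside (x, y, z), walls 8 mm, y along its length towards the clamp, z up. Origin: centre of its underside, on the table. A 14 mm deep ledge inside each y end, its top 32 mm above the origin, carries the lid.
- box_floor (a point): Centre of the box's inner floor, 8 mm above the table. The floor is 132 mm wide in x and 200 mm long in y between the ledges. Two brass rails, 3 mm wide and 5 mm high, run along y on the floor, their inner faces at x = +-37 mm: the dominoes' row lies between them.
- clamp_hinge (a point): Hinge axis (parallel to the box's x) of the hold-down clamp, on an iron bracket at the +y end of the box, 155 mm from the box's middle and 74 mm above the table. The bracket reaches 83 mm above the table.
- clamp_tip (a point): Point in the red grip of the clamp arm, 130 mm from the hinge. The arm is a steel bar 18 mm wide and 12 mm thick that ends 146 mm from the hinge; the red grip is 22 x 34 x 14 mm.
- clamp (a joint): Angle of the clamp arm (rad): 0 = down, level, lying on the lid's handle and pointing to the box's -y; it grows as the arm swings up, pi/2 upright; above that it leans away from the box. Starts at 1.75 to 2.15. Friction (about 0.13 N m) holds it at any angle.
- lid: Loose flat wooden lid, 124 x 220 x 10 mm (x, y, z), 0.2 to 0.4 kg, origin: centre of its underside. Handle block on its middle 22 mm (x) x 70 mm (y), its top 36 mm above the origin. It fits the box's mouth with 4 mm to spare on every side; seated on the ledges it is flush with the rim: underside 32 mm, handle top 68 mm above the table. Either end may go to the clamp.
- opener: Brass bottle opener shaped like a fish, 0.12 kg, about 100 mm long (y, head to +y), body 26 mm wide in x where gripped at the middle, tail 34 mm wide, 12 mm thick. Origin: under its middle. Starts lying in the domino box.
- mat: Round cork mat fixed to the table, 120 mm across, 4 mm thick. Origin: centre of its underside.
- domino1: Big black domino with ivory pips, 60 x 32 x 16 mm (x, y, z), 55 g, origin at its centre. Starts flat on the table. None if not in this round.
- domino2: Big black domino with ivory pips, 60 x 32 x 16 mm (x, y, z), 55 g, origin at its centre. Starts flat on the table. None if not in this round.
- domino3: Big black domino with ivory pips, 60 x 32 x 16 mm (x, y, z), 55 g, origin at its centre. Starts flat on the table. None if not in this round.
- domino4: Big black domino with ivory pips, 60 x 32 x 16 mm (x, y, z), 55 g, origin at its centre. Starts flat on the table. None if not in this round.
- domino5: Big black domino with ivory pips, 60 x 32 x 16 mm (x, y, z), 55 g, origin at its centre. Starts flat on the table. None if not in this round.
- tumbler: Glass tumbler, 80 mm across, 95 mm high, origin: centre of its underside. Bystander.
- cup: Aluminium cup, 76 mm across, 80 mm high, origin: centre of its underside. Bystander.
- nut_bowl: Terracotta bowl, 120 mm across, 45 mm high, origin: centre of its underside. Bystander.

How it is judged:
By the outcome, as a careful person would: the job done as asked, in the order asked, and still so for the second after the job is handed in, with the robot touching nothing.
Of domino1, domino2, domino3, domino4, domino5 only 3 to 5 are there at a start; the rules pass over those that are not, and their reading is None.
At some moment in a run one of lid, opener may be knocked a few centimetres aside while the robot is not near it.
Once in a run the grip may slacken for a moment while it holds something.
It also fails if it takes over 210 s, if anything falls off the work surface, if the arm or the gripper's body presses on something with over 40 N, if the wrist force passes 120 N, or if a joint passes its speed limit or range.

ROBOT

A 6-joint arm with a two-finger parallel gripper is mounted at the origin on the work surface. World frame = base frame: x ahead of the robot, y to its left, z up, the work surface at z = 0. Lengths are in m, angles in degrees, forces in N, time in s.
With the tool pointing down it reaches from about 0.4 to 0.825 m from the base axis. Payload 7 kg.
Tool frame: the origin (TCP) lies between the finger pads; the fingertips stand 22 mm ahead of it and the grasp point (between the pads) lies 3 mm ahead of it; z points along the fingers, y is the line along which they close (so a half turn about z gives the same grasp; the last joint's range is limited). The gripper opens to 88 mm and grips with 3 to 60 N. Pads are 19 mm wide; open, the fingers measure 130 mm over their backs; the gripper's body (78 mm by 193 mm) begins 47 mm behind the grasp point.
Start: joints at [86.923, 20.546, 0.682, 0, -70.136, -16.507], TCP at [0.226, 0.636, 0.249] pointing down, gripper open.
Joint ranges: [-176.03, 176.03], [-82.01, 121.73], [-58.28, 71.71], [-173.87, 95.51], [-174.79, -0.11], [-173.66, 173.66]. Speed limits (degrees/s): [136.94, 136.94, 172.46, 180, 180, 180].

INTERFACE

Orientations are given as [roll, pitch, yaw] about the fixed x, y, z axes, in that order (R = Rz(yaw) Ry(pitch) Rx(roll)).
In Python, from plant import r, vision gives the robot as it stands.
- The arm moves only by the shell command python3 -m pendant 'ROWS' [FORCE]. ROWS is JSON, a list that holds one entry, the list of rows, each a list of 7 numbers: the shift along the tool's x, y, z scaled (see below), then the turn, a rotation vector about the tool's x, y, z scaled (see below), then the opening, from -1 (shut) to 1 (fully open). In form: [[[x, y, z, wx, wy, wz, fingers], ...]]. A call has exactly 8 rows; each row shifts and turns the commanded pose from where the row before left it, along the tool's axes as they then stand; what a row does not reach is not made up. The controller multiplies each number of a shift by 20 mm and each number of a turn by 4 degrees. A row lasts 1/10 s, in which the tool goes at most 50 mm and 8.59 degrees, less where a joint would pass 70% of its speed; a pose out of reach is approached as far as the arm can. A call with a number of a shift or a turn outside -1 to 1 is refused whole. A call with a gripper value outside its range is refused whole. The fingers move at their own pace and stop on an object; FORCE is the grip in N (left out, the last holds). Time passes only in rows, so rows that do not move let the fingers close, or fill a call up. It gives the time, the measured TCP pose, the force, the opening and the grip force at its end, in the units of the state.
- r.get_state(): the state, without advancing time (a new reading comes with each control period).
- vision.capture(name): name is "scene" or "top" or "wrist"; returns a dict with "frame" (420x560x3 uint8, blue, green, red), "depth" (420x560 float32, m along the optical axis (not along the pixel's ray), 0 where there is no reading), "camera_matrix" (3x3 intrinsics, pixels), "extrinsics" (4x4, takes a point from world to camera coordinates); the wrist camera has in their place "hand_eye" (4x4, takes a point from camera to tool coordinates, whose origin is the TCP and whose axes are the flange's). Camera axes: x right, y up, looking along -z (the intrinsics and any distortion apply to the point x, -y, -z); pixel columns grow to the right and rows downward; lengths in m; the calibration is good to about 2 mm. A picture is of the moment at which its call begins: read the wrist's pose just before it.
- r.close_job(): hands the job in; it is judged then, once.
The state is a dict: "time_s": time; "joints": joint angles; "qd": joint speeds; "joint_torque": joint torques, N m; "tcp_pos": TCP position; "eef_rot": TCP orientation; "contact_force": force on the tool from outside, world axes, zero at the start; "moment": the same for the moment, N m; "gripper_width": finger opening in m; "gripper_force": force on a finger pad.
Only numpy, scipy, OpenCV 4.12 (cv2) and the standard library are available. Lean on these libraries where they do the work, as an engineer would, in place of code of your own. Each camera call takes 0.05 s, during which the arm holds its last target. There are 200 camera calls.

## Working session

There is one attempt and no reset: what is moved stays moved. The work goes in short steps, Python scripts to look and compute and a shell command to move; the robot and the scene stay as the last step left them, time stands still between calls to the robot, and variables do not carry over. Pictures are saved under pics/ and viewed, at most 18 in all, crops included, and the job is handed in when it is done.

```bash
ls; mkdir -p pics; python3 - <<'E'
from plant import r, vision
import cv2
print(r.get_state())
for n in ("top","scene"):
    c=vision.capture(n); cv2.imwrite(f"pics/{n}0.png",c["frame"]); print(n,c["camera_matrix"],c["extrinsics"],[k for k in c])
    
E
```

```text
pics
{'time_s': 0.0, 'joints': array([ 8.69223104e+01,  2.05932962e+01,  6.32702865e-01, -2.18073053e-02,
       -7.01352462e+01, -1.65074793e+01]), 'qd': array([-0.1255458 ,  0.0863812 ,  0.0367038 , -0.06050895, -0.00696088,
       -0.0851607 ]), 'joint_torque': array([ 1.22572428e-04, -5.82719564e+01,  2.93043441e+01,  6.99671432e+00,
        6.76073789e-03, -1.74824168e-04]), 'tcp_pos': array([0.22611911, 0.63550832, 0.24758821]), 'eef_rot': array([ 1.79902285e+02, -7.57981365e-03, -1.95925897e+01]), 'contact_force': array([ 0.44607399, -0.34747278,  0.14089655]), 'moment': array([ 0.09354412,  0.01901668, -0.00067918]), 'gripper_force': 0.0, 'gripper_width': 0.0875636710597099}
top [[395.57437313   0.         274.99442878]
 [  0.         395.57437313 206.83553846]
 [  0.           0.           1.        ]] [[ 0.03527725 -0.99937523 -0.00216078  0.02378387]
 [ 0.97783359  0.03407017  0.20659307 -0.59038457]
 [-0.20639038 -0.00940092  0.97842457 -1.05588964]
 [ 0.          0.          0.          1.        ]] ['frame', 'depth', 'camera_matrix', 'extrinsics']
scene [[449.20437186   0.         284.64965857]
 [  0.         449.20437186 211.59117808]
 [  0.           0.           1.        ]] [[-0.40400033  0.91475259  0.00338238  0.19495288]
 [-0.79317838 -0.35214426  0.49685256  0.44212641]
 [ 0.45568825  0.19804577  0.86782838 -1.39110175]
 [ 0.          0.          0.          1.        ]] ['frame', 'depth', 'camera_matrix', 'extrinsics']
```

View pics/top0.png

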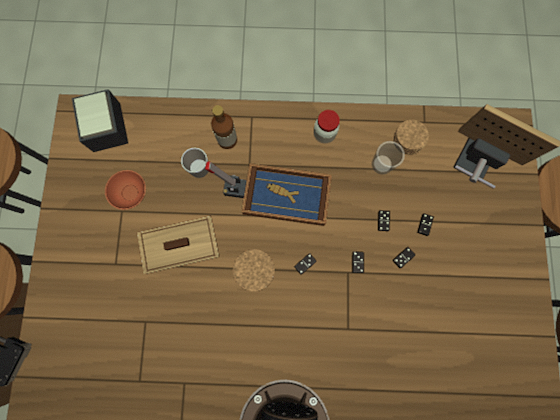

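View pics/scene0.png

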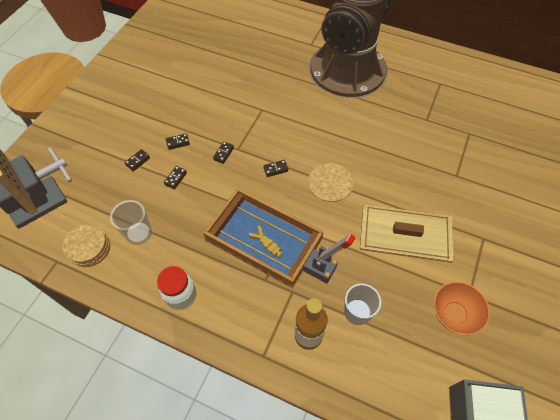

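Top view: 5 dominoes at (305,264), (358,262), (403,258), (384,220) and (426,224). The box is at (287,195) with the opener at (282,192), the mat at (254,270) and the lid at (177,243). The red clamp grip is at (207,167) near the cup, with the bowl at (125,190) and the tumbler at (389,156).

```bash
cat > h.py <<'E'
import numpy as np, cv2
from plant import r, vision
from scipy.spatial.transform import Rotation as Rn
def cap(n):
    if n=="wrist":
        s=r.get_state(); c=vision.capture(n)
        T=np.eye(4); T[:3,:3]=Rn.from_euler('xyz',s['eef_rot'],degrees=True).as_matrix(); T[:3,3]=s['tcp_pos']
        c['c2w']=T@c['hand_eye']
    else:
        c=vision.capture(n); c['c2w']=np.linalg.inv(c['extrinsics'])
    return c
def rays(c,uv):
    uv=np.asarray(uv,float).reshape(-1,2); K=c['camera_matrix']
    d=np.c_[(uv[:,0]-K[0,2])/K[0,0],-(uv[:,1]-K[1,2])/K[1,1],-np.ones(len(uv))]
    return c['c2w'][:3,3], d@c['c2w'][:3,:3].T
def plane(c,uv,z):
    o,d=rays(c,uv); return (o+d*((z-o[2])/d[:,2])[:,None])[:,:2]
def height(c):
    v,u=np.mgrid[:420,:560]; o,d=rays(c,np.c_[u.ravel(),v.ravel()])
    P=(o+d*c['depth'].reshape(-1,1)).reshape(420,560,3); P[c['depth']==0]=np.nan; return P
def proj(c,P):
    P=np.atleast_2d(P); Q=(P-c['c2w'][:3,3])@c['c2w'][:3,:3]; K=c['camera_matrix']
    return np.c_[K[0,2]+K[0,0]*Q[:,0]/-Q[:,2],K[1,2]-K[1,1]*Q[:,1]/-Q[:,2]]
def rect(xy):
    """centre, long-axis yaw (deg, -90..90), long, short (m)"""
    (cx,cy),(w,h),a=cv2.minAreaRect((np.asarray(xy)*1000).astype(np.float32))
    if w<h: w,h,a=h,w,a+90
    return np.round([cx/1000,cy/1000],4),round((a+90)%180-90,1),round(w,1),round(h,1)
def blobs(m,lo,hi):
    cs,_=cv2.findContours(m.astype(np.uint8),cv2.RETR_EXTERNAL,cv2.CHAIN_APPROX_NONE)
    return [k for k in cs if lo<cv2.contourArea(k)<hi]
def go(p,yaw,z):
    """tool-frame units (20mm / 4deg) to go to p; turn first, then shift, tool down"""
    s=r.get_state(); y0=s['eef_rot'][2]; dy=(yaw-y0+90)%180-90
    q=np.radians(y0+dy); d=np.r_[p,z]-s['tcp_pos']
    print('turn units',round(-dy/4,2),'shift units',np.round([(d[0]*np.cos(q)+d[1]*np.sin(q))/.02,(d[0]*np.sin(q)-d[1]*np.cos(q))/.02,-d[2]/.02],2),'j6',s['joints'][5].round(0))
E
python3 - <<'E'
from h import *
c=cap("top"); f=c['frame']; P=height(c); Z=P[...,2]
print('table z',np.nanmedian(Z[280:320,100:300]),'noise',np.nanstd(Z[280:320,100:250]))
hsv=cv2.cvtColor(f,cv2.COLOR_BGR2HSV)
roi=np.zeros(Z.shape,bool); roi[200:290,290:450]=1
for k in blobs((f.max(2)<75)&roi,80,600): print('dom',cv2.moments(k)['m10']/cv2.moments(k)['m00'],rect(plane(c,k,.016)))
b=(hsv[...,0]>95)&(hsv[...,0]<125)&(hsv[...,1]>80); b[:150]=0;b[230:]=0;b[:,:240]=0;b[:,335:]=0
print('floor',rect(plane(c,np.argwhere(b)[:,::-1],.008)))
m=np.zeros(Z.shape,bool); m[205:285,125:228]=1
L=(Z>.005)&m; k=max(blobs(L,500,20000),key=cv2.contourArea); print('lid depth',rect(plane(c,k,.010)))
m=np.zeros(Z.shape,bool); m[235:300,225:290]=1
k=blobs((Z>.002)&m,200,9000); [print('mat',cv2.minEnclosingCircle((plane(c,q,.004)*1000).astype(np.float32))) for q in k]
m=np.zeros(Z.shape,bool); m[155:235,235:340]=1
k=blobs((Z>.025)&(Z<.06)&m,500,9000); [print('rim',rect(plane(c,q,.042))) for q in k]
for n,w in dict(cup=(140,180,175,212),tum=(135,180,368,410),bowl=(165,215,100,150)).items():
    a=P[w[0]:w[1],w[2]:w[3]].reshape(-1,3); a=a[a[:,2]>.03]; print(n,len(a),np.round(np.nanmedian(a,0),3))
red=((hsv[...,0]<8)|(hsv[...,0]>172))&(hsv[...,1]>150)&(hsv[...,2]>80); red[:150]=0;red[180:]=0;red[:,:197]=0;red[:,222:]=0
print('red',np.argwhere(red).mean(0),np.nanmedian(P[red],0))
cv2.imwrite('pics/topcrop.png',cv2.resize(f[145:285,120:440],None,fx=2.5,fy=2.5,interpolation=cv2.INTER_CUBIC))
E
```

```text
table z -0.0011362560209526862 noise 0.0022385721174440778
dom 304.3528735632184 (array([ 0.4365, -0.0452]), -43.8, 60.9, 31.9)
dom 357.55828220858893 (array([ 0.4467, -0.1962]), -2.7, 60.8, 34.1)
dom 403.0336300692383 (array([ 0.4649, -0.3282]), -45.1, 60.7, 33.2)
dom 424.33333333333326 (array([ 0.5627, -0.3933]), -21.8, 63.2, 37.4)
dom 383.2702222222222 (array([ 0.5707, -0.2732]), 2.0, 59.3, 37.9)
floor (array([0.6412, 0.0275]), 83.9, 229.3, 123.0)
lid depth (array([0.4804, 0.3256]), -75.0, 219.9, 124.3)
mat ((412.11224365234375, 104.1614990234375), 64.80927276611328)
rim (array([0.6372, 0.0297]), 83.8, 274.2, 150.9)
cup 432 [0.719 0.282 0.07 ]
tum 750 [ 0.767 -0.29   0.065]
bowl 375 [0.644 0.511 0.04 ]
red [166.3        207.43333333] [0.65483021 0.21610204 0.20934302]
```

View pics/topcrop.png

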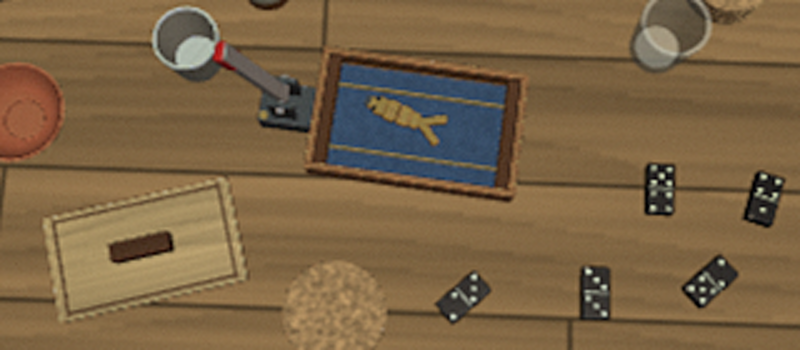

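The picture agrees: the clamp leans away (red grip near the cup), the fish lies at mid-box with its tail toward -y, and the lid is to the left. Next I turn the tool to match the box and go above it for a wrist look.

```bash
python3 -m pendant '[[[0,0,-0.4,0,0,1,1],[0,0,-0.4,0,0,1,1],[0,0,-0.4,0,0,1,1],[0,0,-0.4,0,0,1,1],[0,0,-0.4,0,0,1,1],[0,0,-0.4,0,0,1,1],[0,0,-0.2,0,0,1,1],[0,0,0,0,0,1,1]]]' 20
python3 -m pendant '[[[0,0,0,0,0,1,1],[0,0,0,0,0,1,1],[0,0,0,0,0,1,1],[0,0,0,0,0,1,1],[0,0,0,0,0,1,1],[0,0,0,0,0,1,1],[0,0,0,0,0,1,1],[0,0,0,0,0,1,1]]]'
python3 -m pendant '[[[0,0,0,0,0,1,1],[0,0,0,0,0,1,1],[0,0,0,0,0,1,1],[0,0,0,0,0,0.15,1],[0.8,-0.7,0,0,0,0,1],[1,-0.8,0,0,0,0,1],[1,-0.8,0,0,0,0,1],[1,-0.8,0,0,0,0,1]]]'
python3 -m pendant '[[[1,-0.85,0,0,0,0,1],[1,-0.85,0,0,0,0,1],[1,-0.85,0,0,0,0,1],[1,-0.85,0,0,0,0,1],[1,-0.85,0,0,0,0,1],[1,-0.85,0,0,0,0,1],[1,-0.85,0,0,0,0,1],[1,-0.85,0,0,0,0,1]]]'
python3 -m pendant '[[[1,-0.85,0,0,0,0,1],[1,-0.85,0,0,0,0,1],[1,-0.85,0,0,0,0,1],[1,-0.85,0,0,0,0,1],[1,-0.85,0,0,0,0,1],[1,-0.85,0,0,0,0,1],[1,-0.85,0,0,0,0,1],[1,-0.85,0,0,0,0,1]]]'
python3 -m pendant '[[[1,-0.85,0,0,0,0,1],[1,-0.85,0,0,0,0,1],[1,-0.85,0,0,0,0,1],[1,-0.85,0,0,0,0,1],[1,-0.85,0,0,0,0,1],[1,-0.85,0,0,0,0,1],[1,-0.85,0,0,0,0,1],[1,-0.85,0,0,0,0,1]]]'
python3 - <<'E'
from h import *
s=r.get_state(); print(s['tcp_pos'],s['eef_rot'],s['joints'].round(1),s['time_s'])
c=cap('wrist'); cv2.imwrite('pics/w1.png',c['frame']); print(c['hand_eye'].round(3),c['camera_matrix'])
E
```

```text
time_s: 0.95
tcp_pos: [0.2263, 0.6361, 0.3011]
eef_rot: [-180.0, 0.0, -51.7]
contact_force: [0.4, 0.1, 0.9]
gripper_width: 0.0874
gripper_force: 0.0
time_s: 1.75
tcp_pos: [0.2262, 0.6357, 0.3001]
eef_rot: [180.0, -0.0, -83.7]
contact_force: [-0.4, -0.3, 0.3]
gripper_width: 0.0877
gripper_force: 0.0
time_s: 2.55
tcp_pos: [0.2804, 0.5521, 0.3004]
eef_rot: [180.0, -0.0, -96.1]
contact_force: [-0.1, -0.3, 0.4]
gripper_width: 0.0874
gripper_force: 0.0
time_s: 3.35
tcp_pos: [0.3982, 0.3782, 0.3007]
eef_rot: [-180.0, 0.0, -96.1]
contact_force: [0.3, 0.5, 0.2]
gripper_width: 0.0878
gripper_force: 0.0
time_s: 4.15
tcp_pos: [0.5159, 0.2045, 0.3007]
eef_rot: [-180.0, 0.0, -96.1]
contact_force: [1.1, 0.5, 0.7]
gripper_width: 0.0878
gripper_force: 0.0
time_s: 4.95
tcp_pos: [0.6336, 0.0309, 0.3006]
eef_rot: [180.0, -0.0, -96.1]
contact_force: [0.8, 0.5, -0.2]
gripper_width: 0.0876
gripper_force: 0.0
[0.63364666 0.03086998 0.30056959] [ 1.79989861e+02 -3.45786173e-03 -9.60957096e+01] [ 20.4  15.2  -0.2  -0.  -74.7 -26.5] 4.95
[[ 0.     0.966  0.257  0.069]
 [ 1.    -0.    -0.     0.   ]
 [-0.     0.257 -0.966 -0.137]
 [ 0.     0.     0.     1.   ]] [[317.650431     0.         278.08576817]
 [  0.         317.650431   209.10990714]
 [  0.           0.           1.        ]]
```

View pics/w1.png

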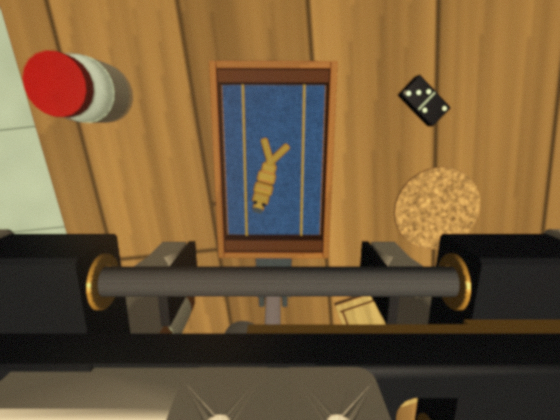

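The wrist view shows the box with its rim corners near (211,62), (336,62), (326,257) and (215,258). The fish runs from its tail at (275,148) to its head at (261,207), and the mat is at (438,208).

```bash
python3 - <<'E'
from h import *
c=cap('wrist'); f=c['frame']; P=height(c); Z=P[...,2]; hsv=cv2.cvtColor(f,cv2.COLOR_BGR2HSV)
print('table',np.nanmedian(Z[100:200,350:390]))
m=np.zeros(Z.shape,bool); m[50:262,200:345]=1
for k in blobs((Z>.036)&(Z<.05)&m,500,50000): print('rim',rect(plane(c,k,.042)))
for k in blobs((Z>.02)&(Z<.05)&m,500,50000): print('rim20',rect(plane(c,k,.042)))
b=(hsv[...,0]>95)&(hsv[...,0]<125)&(hsv[...,1]>80)&m
k=max(blobs(cv2.morphologyEx(b.astype(np.uint8),cv2.MORPH_CLOSE,np.ones((9,9))),500,1e5),key=cv2.contourArea); print('blue@8mm',rect(plane(c,k,.008)),'@32',rect(plane(c,k,.032)))
y=(hsv[...,0]>12)&(hsv[...,0]<32)&(hsv[...,1]>70)&(hsv[...,2]>80)
y[:88]=0;y[235:]=0;y[:,:224]=0;y[:,325:]=0
for q in blobs(y,60,4000):
    M=cv2.moments(q); print('brass',M['m00'],M['m10']/M['m00'],M['m01']/M['m00'],rect(plane(c,q,.013)))
    if M['m00']>400: 
        pts=plane(c,np.argwhere(cv2.drawContours(np.zeros(Z.shape,np.uint8),[q],-1,1,-1))[:,::-1],.016); print(' mean',pts.mean(0),'pca',np.linalg.eigh(np.cov(pts.T))[1][:,1])
# rails: centroid columns at several rows
for row in (100,125,220):
    xs=np.where(y[row])[0]; print(row,xs, plane(c,[[xs.min(),row],[xs.max(),row]],.013) if len(xs) else '')
m[:]=0; m[150:262,380:500]=1
for q in blobs((Z>.002)&m,500,20000):
    print('mat',cv2.minEnclosingCircle((plane(c,q,.004)*1000).astype(np.float32)))
E
```

```text
table 0.0011686232399814311
rim (array([0.6371, 0.0132]), 83.8, 244.6, 147.9)
rim20 (array([0.6371, 0.0132]), 83.8, 244.6, 147.9)
blue@8mm (array([0.6371, 0.0132]), 83.8, 197.7, 127.6) @32 (array([0.6366, 0.0102]), 83.8, 186.6, 120.5)
brass 1017.5 268.43144963144965 177.15397215397215 (array([0.6474, 0.0273]), 69.4, 95.5, 38.2)
 mean [0.64765846 0.02503662] pca [0.36834604 0.92968876]
brass 218.0 303.97935779816515 157.4373088685015 (array([0.5989, 0.0146]), 83.8, 193.6, 3.8)
brass 212.0 245.96855345911948 159.72641509433961 (array([0.6755, 0.0063]), 83.8, 193.6, 3.5)
100 [244 245 304 305 306] [[ 0.66717466 -0.07574452]
 [ 0.58908536 -0.06732413]]
125 [244 245 246 304 305] [[ 0.67129203 -0.04539714]
 [ 0.59296948 -0.03694899]]
220 [224 227 228 247 248 302 303] [[0.71623731 0.0785437 ]
 [0.6067201  0.09037183]]
mat ((392.1202392578125, 122.13268280029297), 93.91716003417969)
```

```bash
python3 - <<'E'
from h import *
for n in('wrist','top'):
    c=cap(n); S=np.array([[.3,.0],[.3,.22],[.52,.22],[.52,.0]])
    uv=proj(c,np.c_[S,np.full(4,.004)]).astype(np.float32)
    H=cv2.getPerspectiveTransform(uv,((S-[.3,0])*1000).astype(np.float32))
    w=cv2.warpPerspective(c['frame'],H,(220,220)); g=cv2.GaussianBlur(cv2.cvtColor(w,cv2.COLOR_BGR2GRAY),(7,7),0)
    o=cv2.HoughCircles(g,cv2.HOUGH_GRADIENT,1,200,param1=60,param2=8,minRadius=57,maxRadius=63); print(n,o)
go([.6474,.0273],-111,.036)
E
```

```text
wrist [[[113.5  98.5  59. ]]]
top [[[115.5  99.5  58. ]]]
turn units 3.7 shift units [-0.05 -0.73 13.21] j6 -27.0
```

```bash

python3 -m pendant '[[[0,0,0,0,0,1,0.15],[0,0,0,0,0,1,0.15],[0,0,0,0,0,1,0.15],[0,0,0,0,0,0.7,0.15],[-0.05,-0.73,1,0,0,0,0.15],[0,0,1,0,0,0,0.15],[0,0,1,0,0,0,0.15],[0,0,1,0,0,0,0.15]]]' 25
python3 -m pendant '[[[0,0,1,0,0,0,0.15],[0,0,1,0,0,0,0.15],[0,0,1,0,0,0,0.15],[0,0,1,0,0,0,0.15],[0,0,1,0,0,0,0.15],[0,0,0,0,0,0,0.15],[0,0,0,0,0,0,0.15],[0,0,0,0,0,0,0.15]]]'
python3 - <<'E'
from h import *
c=cap('wrist'); cv2.imwrite('pics/w2.png',c['frame']); go([.6474,.0273],-111,.036)
E
```

```text
time_s: 5.95
tcp_pos: [0.647, 0.0289, 0.2201]
eef_rot: [-180.0, 0.0, -110.9]
contact_force: [-0.1, -1.3, -0.4]
gripper_width: 0.0504
gripper_force: 0.0
time_s: 6.75
tcp_pos: [0.6483, 0.0287, 0.1221]
eef_rot: [-179.9, 0.1, -110.9]
contact_force: [0.0, 1.3, -0.2]
gripper_width: 0.0508
gripper_force: 0.0
turn units 0.01 shift units [0.08 0.02 4.31] j6 -41.0
```

View pics/w2.png

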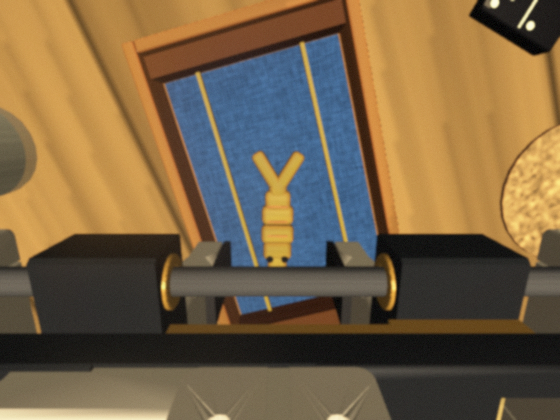

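The wrist picture shows the fish upright in the image at column 278, centred between the fingers at (210,280) and (350,280). I lower and grip.

```bash

python3 -m pendant '[[[0.08,0,1,0,0,0,0.15],[0,0,1,0,0,0,0.15],[0,0,1,0,0,0,0.15],[0,0,0.7,0,0,0,0.15],[0,0,0.6,0,0,0,0.15],[0,0,0,0,0,0,0.15],[0,0,0,0,0,0,-1],[0,0,0,0,0,0,-1]]]' 30
python3 -m pendant '[[[0,0,0,0,0,0,-1],[0,0,0,0,0,0,-1],[0,0,0,0,0,0,-1],[0,0,-0.3,0,0,0,-1],[0,0,-0.5,0,0,0,-1],[0,0,-1,0,0,0,-1],[0,0,-1,0,0,0,-1],[0,0,-1,0,0,0,-1]]]'
python3 -c "
from h import *
go([.4145,.099],-111,.13)"
```

```text
time_s: 7.6
tcp_pos: [0.6479, 0.027, 0.0352]
eef_rot: [-179.9, 0.1, -111.0]
contact_force: [0.9, 0.1, 0.5]
gripper_width: 0.0396
gripper_force: 0.5
time_s: 8.4
tcp_pos: [0.647, 0.0268, 0.112]
eef_rot: [-180.0, 0.0, -111.0]
contact_force: [0.2, -0.0, -0.8]
gripper_width: 0.0258
gripper_force: 30.0
turn units 0.01 shift units [ 0.79 12.15 -0.9 ] j6 -41.0
```

```bash

python3 -m pendant '[[[0.05,0.4,0,0,0,0,-1],[0.06,0.8,0,0,0,0,-1],[0.06,1,0,0,0,0,-1],[0.06,1,0,0,0,0,-1],[0.06,1,0,0,0,0,-1],[0.06,1,0,0,0,0,-1],[0.06,1,0,0,0,0,-1],[0.06,1,0,0,0,0,-1]]]'
python3 -m pendant '[[[0.06,1,0,0,0,0,-1],[0.06,1,0,0,0,0,-1],[0.06,1,0,0,0,0,-1],[0.06,1,0,0,0,0,-1],[0.06,0.95,0,0,0,0,-1],[0.02,0,0,0,0,0,-1],[0,0,0,0,0,0,-1],[0,0,0,0,0,0,-1]]]'
python3 -c "
from h import *
print(r.get_state()['gripper_width']); go([.4145,.099],-111,.032)"
```

```text
time_s: 9.2
tcp_pos: [0.5078, 0.0696, 0.1104]
eef_rot: [180.0, -0.0, -111.0]
contact_force: [0.1, 1.2, -1.3]
gripper_width: 0.0255
gripper_force: 30.0
time_s: 10.0
tcp_pos: [0.4148, 0.0991, 0.1107]
eef_rot: [-180.0, 0.0, -111.0]
contact_force: [0.0, 0.3, -0.3]
gripper_width: 0.0256
gripper_force: 30.0
0.0255720249217107
turn units 0.01 shift units [0.01 0.01 3.94] j6 -61.0
```

```bash

python3 -m pendant '[[[0,0,0.9,0,0,0,-1],[0,0,1,0,0,0,-1],[0,0,0.8,0,0,0,-1],[0,0,0.5,0,0,0,-1],[0,0,0.4,0,0,0,-1],[0,0,0.3,0,0,0,-1],[0,0,0,0,0,0,-1],[0,0,0,0,0,0,-0.2]]]'
python3 -m pendant '[[[0,0,0,0,0,0,0.1],[0,0,0,0,0,0,0.1],[0,0,0,0,0,0,0.1],[0,0,0,0,0,0,0.1],[0,0,-0.6,0,0,0,0.1],[0,0,-1,0,0,0,0.1],[0,0,-1,0,0,0,0.1],[0,0,-1,0,0,0,0.1]]]'
python3 -m pendant '[[[0,0,-1,0,0,0,1],[0,0,-1,0,0,0,1],[0,0,-1,0,0,0,1],[0,0,-1,0,0,0,1],[0,0,0,0,0,1,1],[0,0,0,0,0,1,1],[0,0,0,0,0,1,1],[0,0,0,0,0,1,1]]]'
python3 -c "
from h import *
go([.4365,-.0452],-133.8,.0285)
c=cap('top'); cv2.imwrite('pics/t2.png',cv2.resize(c['frame'][145:300,120:440],None,fx=2.5,fy=2.5,interpolation=cv2.INTER_CUBIC))
c=cap('wrist'); f=c['frame']; cv2.imwrite('pics/w3.png',f)
for k in blobs(f.max(2)<75,200,9000): print(rect(plane(c,k,.016)),k.mean((0,1)))"
```

```text
time_s: 10.8
tcp_pos: [0.4148, 0.0992, 0.0329]
eef_rot: [-180.0, 0.0, -111.0]
contact_force: [1.1, -0.3, 0.1]
gripper_width: 0.0293
gripper_force: 0.0
time_s: 11.6
tcp_pos: [0.4144, 0.0989, 0.1054]
eef_rot: [180.0, -0.0, -111.0]
contact_force: [0.5, 0.2, 0.1]
gripper_width: 0.0483
gripper_force: 0.0
time_s: 12.4
tcp_pos: [0.4144, 0.0989, 0.1847]
eef_rot: [-180.0, 0.0, -127.1]
contact_force: [0.3, -0.2, 0.8]
gripper_width: 0.0879
gripper_force: 0.0
turn units 1.66 shift units [ 4.44 -5.79  7.81] j6 -77.0
(array([ 0.4259, -0.0344]), -48.1, 33.2, 31.6) [176.74025974  92.07142857]
(array([ 0.4482, -0.0583]), 41.8, 30.5, 26.7) [142.76774194  84.28387097]
```

View pics/w3.png

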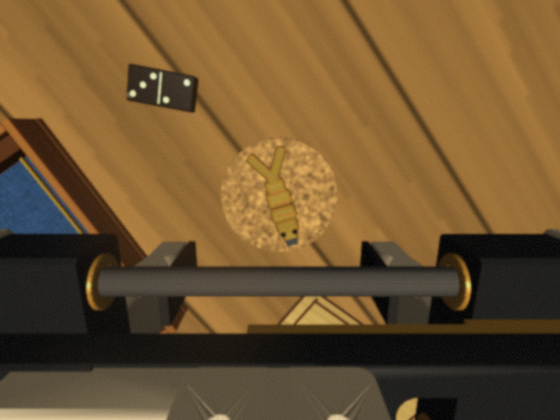

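The fish lies on the mat: fish middle (275,195), mat centre about (279,195). The domino is at (162,88). Now the first domino.

```bash
python3 - <<'E'
from h import *
c=cap('wrist'); f=c['frame']; m=cv2.morphologyEx((f.max(2)<80).astype(np.uint8),cv2.MORPH_CLOSE,np.ones((7,7)))
for k in blobs(m,800,9000):
    R=rect(plane(c,k,.016)); print(R)
    if R[2]<75: go(R[0],R[1]+90,.0285)
E
```

```text
(array([ 0.436 , -0.0455]), -47.4, 62.7, 31.7)
turn units 2.62 shift units [ 4.09 -6.05  7.8 ] j6 -77.0
```

```bash
cat > s.py <<'E'
import sys; from h import *
Y=float(sys.argv[1]); go(np.array([.6371,.0132])+Y/1000*np.array([.108,.9942]),-96.2,.037); s=r.get_state(); print(s['gripper_width'],s['gripper_force'])
E
python3 -m pendant '[[[0,0,0,0,0,1,1],[0,0,0,0,0,1,1],[0.55,-0.8,0,0,0,0.62,1],[0.65,-1,0.5,0,0,0,1],[0.65,-1,1,0,0,0,1],[0.65,-1,1,0,0,0,1],[0.65,-1,1,0,0,0,1],[0.65,-1,1,0,0,0,1]]]'
python3 -m pendant '[[[0.29,-0.25,1,0,0,0,1],[0,0,0.8,0,0,0,1],[0,0,0.7,0,0,0,1],[0,0,0.5,0,0,0,1],[0,0,0.3,0,0,0,1],[0,0,0,0,0,0,1],[0,0,0,0,0,0,-1],[0,0,0,0,0,0,-1]]]' 25
python3 -m pendant '[[[0,0,0,0,0,0,-1],[0,0,0,0,0,0,-1],[0,0,0,0,0,0,-1],[0,0,-0.5,0,0,0,-1],[0,0,-1,0,0,0,-1],[0,0,-1,0,0,0,-1],[0,0,-1,0,0,0,-1],[0,0,-1,0,0,0,-1]]]'
python3 s.py 70
```

```text
time_s: 13.35
tcp_pos: [0.4379, -0.0386, 0.094]
eef_rot: [-180.0, 0.0, -137.3]
contact_force: [0.0, 0.3, 0.7]
gripper_width: 0.0879
gripper_force: 0.0
time_s: 14.15
tcp_pos: [0.4373, -0.0451, 0.0291]
eef_rot: [-180.0, 0.1, -137.4]
contact_force: [0.3, 0.4, -0.3]
gripper_width: 0.0768
gripper_force: 0.0
time_s: 14.95
tcp_pos: [0.4366, -0.0454, 0.12]
eef_rot: [-180.0, 0.0, -137.5]
contact_force: [0.9, 0.3, -0.6]
gripper_width: 0.0596
gripper_force: 25.0
turn units -10.32 shift units [-7.5  -9.65  4.15] j6 -67.0
0.05963546443371248 24.999851882457733
```

```bash

python3 -m pendant '[[[0,0,0,0,0,-1,-1],[0,0,0,0,0,-1,-1],[0,0,0,0,0,-1,-1],[0,0,0,0,0,-1,-1],[0,0,0,0,0,-1,-1],[0,0,0,0,0,-1,-1],[0,0,0,0,0,-1,-1],[0,0,0,0,0,-1,-1]]]'
python3 -m pendant '[[[0,0,0,0,0,-1,-1],[0,0,0,0,0,-1,-1],[0,0,0,0,0,-0.32,-1],[-0.75,-0.95,0,0,0,0,-1],[-0.75,-0.97,0,0,0,0,-1],[-0.75,-0.97,0,0,0,0,-1],[-0.75,-0.97,0,0,0,0,-1],[-0.75,-0.97,0,0,0,0,-1]]]'
python3 -m pendant '[[[-0.75,-0.97,0,0,0,0,-1],[-0.75,-0.97,0,0,0,0,-1],[-0.75,-0.97,0,0,0,0,-1],[-0.75,-0.97,0,0,0,0,-1],[-0.75,-0.94,0,0,0,0,-1],[0,0,0,0,0,0,-1],[0,0,0,0,0,0,-1],[0,0,0,0,0,0,-1]]]'
python3 s.py 70
```

```text
time_s: 15.75
tcp_pos: [0.4367, -0.0454, 0.1192]
eef_rot: [-180.0, 0.0, -105.3]
contact_force: [0.2, 0.2, -0.5]
gripper_width: 0.0599
gripper_force: 25.0
time_s: 16.55
tcp_pos: [0.5417, 0.0193, 0.1189]
eef_rot: [180.0, 0.0, -96.3]
contact_force: [0.8, 0.6, -0.4]
gripper_width: 0.0595
gripper_force: 25.0
time_s: 17.35
tcp_pos: [0.6441, 0.0826, 0.1185]
eef_rot: [180.0, -0.0, -96.2]
contact_force: [0.1, 0.7, -1.5]
gripper_width: 0.0597
gripper_force: 25.0
turn units -0.01 shift units [-0.01 -0.03  4.08] j6 -31.0
0.05967670899047554 24.9998939037323
```

```bash

python3 -m pendant '[[[0,0,0.8,0,0,0,-1],[0,0,1,0,0,0,-1],[0,0,1,0,0,0,-1],[0,0,0.7,0,0,0,-1],[0,0,0.35,0,0,0,-1],[0,0,0.23,0,0,0,-1],[0,0,0,0,0,0,-1],[0,0,0,0,0,0,0.55]]]'
python3 -m pendant '[[[0,0,0,0,0,0,0.55],[0,0,0,0,0,0,0.55],[0,0,0,0,0,0,0.55],[0,0,-0.5,0,0,0,0.55],[0,0,-1,0,0,0,0.55],[0,0,-1,0,0,0,0.55],[0,0,-1,0,0,0,0.55],[0,0,-1,0,0,0,0.55]]]'
python3 -c "
from h import *
go([.4467,-.1962],-92.7,.0285)"
```

```text
time_s: 18.15
tcp_pos: [0.6454, 0.0832, 0.0377]
eef_rot: [-179.9, 0.0, -96.2]
contact_force: [0.8, 0.5, 0.8]
gripper_width: 0.0634
gripper_force: 0.0
time_s: 18.95
tcp_pos: [0.645, 0.083, 0.1287]
eef_rot: [-180.0, 0.0, -96.2]
contact_force: [0.5, -0.4, 0.4]
gripper_width: 0.068
gripper_force: 0.0
turn units -0.87 shift units [14.41  9.25  5.01] j6 -31.0
```

```bash
cat > d.py <<'E'
from h import *
c=cap('wrist'); f=c['frame']; m=cv2.morphologyEx((f.max(2)<80).astype(np.uint8),cv2.MORPH_CLOSE,np.ones((7,7))); m[235:]=0
for k in blobs(m,800,30000):
    R=rect(plane(c,k,.016))
    if 50<R[2]<72 and R[3]<45: print(R,k.mean((0,1)).round()); go(R[0],R[1]+90,.0285)
E
python3 -m pendant '[[[0.95,0.6,-1,0,0,-0.87,1],[0.95,0.6,-1,0,0,0,1],[0.95,0.6,0,0,0,0,1],[0.95,0.6,0,0,0,0,1],[0.95,0.6,0,0,0,0,1],[0.95,0.6,0,0,0,0,1],[0.95,0.6,0,0,0,0,1],[0.95,0.6,0,0,0,0,1]]]'
python3 -m pendant '[[[0.95,0.6,0,0,0,0,1],[0.95,0.6,0,0,0,0,1],[0.95,0.6,0,0,0,0,1],[0.95,0.6,0,0,0,0,1],[0.95,0.6,0,0,0,0,1],[0.5,0.6,0,0,0,0,1],[0,0,0,0,0,0,1],[0,0,0,0,0,0,1]]]'
python3 d.py
```

```text
time_s: 19.75
tcp_pos: [0.5397, -0.0648, 0.167]
eef_rot: [180.0, -0.0, -92.7]
contact_force: [-0.4, -0.4, 0.8]
gripper_width: 0.0873
gripper_force: 0.0
time_s: 20.55
tcp_pos: [0.4637, -0.1653, 0.1672]
eef_rot: [-180.0, 0.0, -92.7]
contact_force: [0.7, -0.2, 0.1]
gripper_width: 0.0875
gripper_force: 0.0
(array([ 0.4478, -0.1985]), -0.8, 58.4, 32.6) [295. 164.]
turn units -0.48 shift units [1.69 0.79 6.93] j6 -6.0
(array([ 0.5695, -0.2746]), -2.6, 61.9, 33.4) [147.  82.]
turn units -0.03 shift units [ 5.24 -5.51  6.93] j6 -6.0
```

```bash

python3 -m pendant '[[[0,0,0,0,0,-0.48,1],[0.85,0.4,0.6,0,0,0,1],[0.84,0.39,1,0,0,0,1],[0,0,1,0,0,0,1],[0,0,1,0,0,0,1],[0,0,1,0,0,0,1],[0,0,1,0,0,0,1],[0,0,0.7,0,0,0,1]]]'
python3 -m pendant '[[[0,0,0.4,0,0,0,1],[0,0,0.23,0,0,0,1],[0,0,0,0,0,0,-1],[0,0,0,0,0,0,-1],[0,0,0,0,0,0,-1],[0,0,0,0,0,0,-1],[0,0,0,0,0,0,-1],[0,0,0,0,0,0,-1]]]' 25
python3 -m pendant '[[[0,0,-0.5,0,0,0,-1],[0,0,-1,0,0,0,-1],[0,0,-1,0,0,0,-1],[0,0,-1,0,0,0,-1],[0,0,-1,0,0,0,-1],[0,0,0,0,0,0,-1],[0,0,0,0,0,0,-1],[0,0,0,0,0,0,-1]]]'
python3 s.py 35
```

```text
time_s: 21.4
tcp_pos: [0.4478, -0.198, 0.0396]
eef_rot: [179.9, 0.0, -90.7]
contact_force: [-0.2, 0.1, -0.0]
gripper_width: 0.0877
gripper_force: 0.0
time_s: 22.2
tcp_pos: [0.4479, -0.1986, 0.0289]
eef_rot: [-179.9, -0.0, -90.8]
contact_force: [-0.8, 1.2, 6.2]
gripper_width: 0.0592
gripper_force: 25.0
time_s: 23.0
tcp_pos: [0.447, -0.1984, 0.1179]
eef_rot: [179.9, 0.0, -90.8]
contact_force: [-0.2, 0.6, -1.2]
gripper_width: 0.0599
gripper_force: 25.0
turn units 1.35 shift units [-13.3   -8.31   4.04] j6 0.0
0.059894464404256255 24.998838901519775
```

```bash

python3 -m pendant '[[[0,0,0,0,0,1,-1],[0,0,0,0,0,0.35,-1],[-0.9,-0.55,0,0,0,0,-1],[-0.95,-0.6,0,0,0,0,-1],[-0.95,-0.6,0,0,0,0,-1],[-0.95,-0.6,0,0,0,0,-1],[-0.95,-0.6,0,0,0,0,-1],[-0.95,-0.6,0,0,0,0,-1]]]'
python3 -m pendant '[[[-0.95,-0.6,0,0,0,0,-1],[-0.95,-0.6,0,0,0,0,-1],[-0.95,-0.6,0,0,0,0,-1],[-0.95,-0.6,0,0,0,0,-1],[-0.95,-0.6,0,0,0,0,-1],[-0.95,-0.6,0,0,0,0,-1],[-0.95,-0.6,0,0,0,0,-1],[-1,-0.56,0,0,0,0,-1]]]'
python3 -m pendant '[[[0,0,0,0,0,0,-1],[0,0,0,0,0,0,-1],[0,0,0.8,0,0,0,-1],[0,0,1,0,0,0,-1],[0,0,1,0,0,0,-1],[0,0,0.7,0,0,0,-1],[0,0,0.35,0,0,0,-1],[0,0,0.15,0,0,0,-1]]]'
python3 s.py 35
```

```text
time_s: 23.8
tcp_pos: [0.5306, -0.093, 0.1177]
eef_rot: [179.9, -0.0, -96.2]
contact_force: [-0.5, -0.3, -0.7]
gripper_width: 0.0599
gripper_force: 25.0
time_s: 24.6
tcp_pos: [0.6425, 0.0495, 0.1182]
eef_rot: [180.0, -0.0, -96.2]
contact_force: [0.9, 0.5, 0.4]
gripper_width: 0.0598
gripper_force: 25.0
time_s: 25.4
tcp_pos: [0.6413, 0.0478, 0.0378]
eef_rot: [180.0, -0.0, -96.2]
contact_force: [-0.4, 0.9, -0.3]
gripper_width: 0.0596
gripper_force: 25.0
turn units 0.0 shift units [-0.01  0.02  0.04] j6 -28.0
0.05964913928767009 24.998729825019836
```

```bash

python3 -m pendant '[[[0,0,0.04,0,0,0,0.55],[0,0,0,0,0,0,0.55],[0,0,0,0,0,0,0.55],[0,0,0,0,0,0,0.55],[0,0,-0.5,0,0,0,0.55],[0,0,-1,0,0,0,0.55],[0,0,-1,0,0,0,0.55],[0,0,-1,0,0,0,0.55]]]'
python3 -m pendant '[[[0,0,-1,0,0,0,1],[0,0,-1,0,0,0,1],[0.8,0.1,-1,0,0,0,1],[1,0.1,0,0,0,0,1],[1,0.1,0,0,0,0,1],[1,0.1,0,0,0,0,1],[1,0.1,0,0,0,0,1],[1,0.1,0,0,0,0,1]]]'
python3 -m pendant '[[[1,0.1,0,0,0,0,1],[1,0.1,0,0,0,0,1],[1,0.1,0,0,0,0,1],[1,0.1,0,0,0,0,1],[1,0.1,0,0,0,0,1],[1,0.1,0,0,0,0,1],[1,0.1,0,0,0,0,1],[1,0.1,0,0,0,0,1]]]'
python3 -m pendant '[[[1,0.1,0,0,0,0,1],[0,0,0,0,0,0,1],[0,0,0,0,0,0,1],[0,0,0,0,0,0,1],[0,0,0,0,0,0,1],[0,0,0,0,0,0,1],[0,0,0,0,0,0,1],[0,0,0,0,0,0,1]]]'
python3 d.py
```

```text
time_s: 26.2
tcp_pos: [0.6416, 0.048, 0.1093]
eef_rot: [-180.0, 0.0, -96.2]
contact_force: [0.0, -0.7, 0.3]
gripper_width: 0.0679
gripper_force: 0.0
time_s: 27.0
tcp_pos: [0.616, -0.0679, 0.1667]
eef_rot: [179.9, -0.0, -96.2]
contact_force: [0.4, -1.0, -0.2]
gripper_width: 0.088
gripper_force: 0.0
time_s: 27.8
tcp_pos: [0.5826, -0.2251, 0.1666]
eef_rot: [179.9, 0.0, -96.2]
contact_force: [-0.1, 0.3, -0.1]
gripper_width: 0.0875
gripper_force: 0.0
time_s: 28.6
tcp_pos: [0.5799, -0.2427, 0.1676]
eef_rot: [-180.0, 0.0, -96.2]
contact_force: [-0.2, -0.6, -1.1]
gripper_width: 0.0875
gripper_force: 0.0
(array([ 0.5713, -0.2761]), -2.6, 58.7, 32.9) [283. 165.]
turn units -0.89 shift units [1.68 0.35 6.96] j6 -1.0
(array([ 0.4675, -0.3303]), -48.3, 59.9, 34.3) [399.  91.]
turn units 10.54 shift units [7.11 0.47 6.96] j6 -1.0
(array([ 0.5647, -0.3956]), -15.9, 58.9, 34.7) [279.  20.]
turn units 2.44 shift units [ 7.56 -1.36  6.96] j6 -1.0
```

```bash

python3 -m pendant '[[[0,0,0,0,0,-0.89,1],[0.84,0.18,0.6,0,0,0,1],[0.84,0.17,1,0,0,0,1],[0,0,1,0,0,0,1],[0,0,1,0,0,0,1],[0,0,1,0,0,0,1],[0,0,1,0,0,0,1],[0,0,0.7,0,0,0,1]]]'
python3 -m pendant '[[[0,0,0.4,0,0,0,1],[0,0,0.26,0,0,0,1],[0,0,0,0,0,0,-1],[0,0,0,0,0,0,-1],[0,0,0,0,0,0,-1],[0,0,0,0,0,0,-1],[0,0,0,0,0,0,-1],[0,0,0,0,0,0,-1]]]' 25
python3 -m pendant '[[[0,0,-0.5,0,0,0,-1],[0,0,-1,0,0,0,-1],[0,0,-1,0,0,0,-1],[0,0,-1,0,0,0,-1],[0,0,-1,0,0,0.89,-1],[0,0,0,0,0,0,-1],[0,0,0,0,0,0,-1],[0,0,0,0,0,0,-1]]]'
python3 s.py 0
```

```text
time_s: 29.45
tcp_pos: [0.5702, -0.2767, 0.0396]
eef_rot: [179.9, 0.0, -92.7]
contact_force: [0.4, -1.1, -0.2]
gripper_width: 0.0878
gripper_force: 0.0
time_s: 30.25
tcp_pos: [0.5716, -0.2763, 0.0291]
eef_rot: [-179.9, -0.0, -92.6]
contact_force: [0.3, 0.6, 5.1]
gripper_width: 0.0595
gripper_force: 25.0
time_s: 31.05
tcp_pos: [0.5706, -0.2761, 0.1177]
eef_rot: [179.9, 0.0, -96.2]
contact_force: [0.9, -0.4, -0.1]
gripper_width: 0.0595
gripper_force: 25.0
turn units 0.01 shift units [-14.74  -1.74   4.03] j6 2.0
0.05949992640333432 24.99863237142563
```

```bash

python3 -m pendant '[[[-0.74,-0.14,0,0,0,0,-1],[-1,-0.11,0,0,0,0,-1],[-1,-0.11,0,0,0,0,-1],[-1,-0.11,0,0,0,0,-1],[-1,-0.11,0,0,0,0,-1],[-1,-0.11,0,0,0,0,-1],[-1,-0.11,0,0,0,0,-1],[-1,-0.11,0,0,0,0,-1]]]'
python3 -m pendant '[[[-1,-0.12,0,0,0,0,-1],[-1,-0.12,0,0,0,0,-1],[-1,-0.12,0,0,0,0,-1],[-1,-0.12,0,0,0,0,-1],[-1,-0.12,0,0,0,0,-1],[-1,-0.12,0,0,0,0,-1],[-1,-0.11,0,0,0,0,-1],[0,0,0,0,0,0,-1]]]'
python3 -m pendant '[[[0,0,0,0,0,0,-1],[0,0,0,0,0,0,-1],[0,0,0.8,0,0,0,-1],[0,0,1,0,0,0,-1],[0,0,1,0,0,0,-1],[0,0,0.7,0,0,0,-1],[0,0,0.35,0,0,0,-1],[0,0,0.15,0,0,0,-1]]]'
python3 s.py 0
```

```text
time_s: 31.85
tcp_pos: [0.6058, -0.1228, 0.1175]
eef_rot: [179.9, -0.0, -96.1]
contact_force: [-0.6, -0.2, 0.5]
gripper_width: 0.0599
gripper_force: 25.0
time_s: 32.65
tcp_pos: [0.6384, 0.0159, 0.1182]
eef_rot: [-180.0, 0.0, -96.1]
contact_force: [-1.0, -0.2, -1.3]
gripper_width: 0.0599
gripper_force: 25.0
time_s: 33.45
tcp_pos: [0.6374, 0.0127, 0.0378]
eef_rot: [180.0, -0.0, -96.2]
contact_force: [0.0, 0.2, -0.1]
gripper_width: 0.0599
gripper_force: 25.0
turn units -0.0 shift units [-0.03  0.02  0.04] j6 -25.0
0.05992675612380204 24.998661875724792
```

```bash

python3 -m pendant '[[[0,0,0.04,0,0,0,0.55],[0,0,0,0,0,0,0.55],[0,0,0,0,0,0,0.55],[0,0,0,0,0,0,0.55],[0,0,-0.5,0,0,0,0.55],[0,0,-1,0,0,0,0.55],[0,0,-1,0,0,0,0.55],[0,0,-1,0,0,0,0.55]]]'
python3 -m pendant '[[[0,0,-1,0,0,0,1],[0,0,-1,0,0,0,1],[0.8,0.3,-1,0,0,0,1],[1,0.36,0,0,0,0,1],[1,0.36,0,0,0,0,1],[1,0.36,0,0,0,0,1],[1,0.36,0,0,0,0,1],[1,0.36,0,0,0,0,1]]]'
python3 -m pendant '[[[1,0.36,0,0,0,0,1],[1,0.36,0,0,0,0,1],[1,0.36,0,0,0,0,1],[1,0.36,0,0,0,0,1],[1,0.36,0,0,0,0,1],[1,0.36,0,0,0,0,1],[1,0.36,0,0,0,0,1],[1,0.36,0,0,0,0,1]]]'
python3 -m pendant '[[[1,0.36,0,0,0,0,1],[1,0.36,0,0,0,0,1],[0,0,0,0,0,1,1],[0,0,0,0,0,1,1],[0,0,0,0,0,1,1],[0,0,0,0,0,1,1],[0,0,0,0,0,1,1],[0,0,0,0,0,1,1]]]'
python3 -m pendant '[[[0,0,0,0,0,1,1],[0,0,0,0,0,1,1],[0,0,0,0,0,1,1],[0,0,0,0,0,1,1],[0,0,0,0,0,0.5,1],[0,0,0,0,0,0,1],[0,0,0,0,0,0,1],[0,0,0,0,0,0,1]]]'
python3 d.py
```

```text
time_s: 34.25
tcp_pos: [0.6378, 0.0131, 0.1093]
eef_rot: [-180.0, 0.0, -96.2]
contact_force: [0.7, -0.2, 0.1]
gripper_width: 0.0678
gripper_force: 0.0
time_s: 35.05
tcp_pos: [0.5821, -0.0995, 0.167]
eef_rot: [179.9, -0.0, -96.2]
contact_force: [0.6, -0.3, 0.1]
gripper_width: 0.0879
gripper_force: 0.0
time_s: 35.85
tcp_pos: [0.5074, -0.2521, 0.167]
eef_rot: [179.9, 0.0, -96.2]
contact_force: [0.1, -0.1, 0.0]
gripper_width: 0.0878
gripper_force: 0.0
time_s: 36.65
tcp_pos: [0.4891, -0.2896, 0.1669]
eef_rot: [179.9, -0.0, -120.4]
contact_force: [0.4, -0.3, -0.8]
gripper_width: 0.0876
gripper_force: 0.0
time_s: 37.45
tcp_pos: [0.4898, -0.2891, 0.1674]
eef_rot: [180.0, -0.0, -138.2]
contact_force: [0.3, -0.1, -0.9]
gripper_width: 0.0874
gripper_force: 0.0
(array([ 0.5622, -0.3958]), -18.0, 63.3, 32.0) [139. 183.]
turn units -7.54 shift units [ 3.96 -5.08  6.95] j6 -37.0
(array([ 0.4655, -0.3308]), -48.1, 58.0, 31.0) [262. 151.]
turn units -0.01 shift units [ 2.3  -0.74  6.95] j6 -37.0
```

```bash

python3 -m pendant '[[[0.6,-0.2,0,0,0,0,1],[0.85,-0.27,0.6,0,0,0,1],[0.85,-0.27,1,0,0,0,1],[0,0,1,0,0,0,1],[0,0,1,0,0,0,1],[0,0,1,0,0,0,1],[0,0,1,0,0,0,1],[0,0,0.7,0,0,0,1]]]'
python3 -m pendant '[[[0,0,0.4,0,0,0,1],[0,0,0.25,0,0,0,1],[0,0,0,0,0,0,-1],[0,0,0,0,0,0,-1],[0,0,0,0,0,0,-1],[0,0,0,0,0,0,-1],[0,0,0,0,0,0,-1],[0,0,0,0,0,0,-1]]]' 25
python3 -m pendant '[[[0,0,-0.5,0,0,0,-1],[0,0,-1,0,0,0,-1],[0,0,-1,0,0,0,-1],[0,0,-1,0,0,-1,-1],[0,0,-1,0,0,-1,-1],[0,0,0,0,0,-1,-1],[0,0,0,0,0,-1,-1],[0,0,0,0,0,-1,-1]]]'
python3 -m pendant '[[[0,0,0,0,0,-1,-1],[0,0,0,0,0,-1,-1],[0,0,0,0,0,-1,-1],[0,0,0,0,0,-1,-1],[0,0,0,0,0,-1,-1],[0,0,0,0,0,-0.5,-1],[0,0,0,0,0,0,-1],[0,0,0,0,0,0,-1]]]'
python3 s.py -35
```

```text
time_s: 38.3
tcp_pos: [0.4649, -0.3309, 0.0402]
eef_rot: [179.9, -0.0, -138.2]
contact_force: [-0.3, 0.5, 0.0]
gripper_width: 0.0879
gripper_force: 0.0
time_s: 39.1
tcp_pos: [0.4662, -0.3306, 0.0292]
eef_rot: [-180.0, 0.0, -138.2]
contact_force: [-0.4, 0.8, 4.4]
gripper_width: 0.0598
gripper_force: 25.0
time_s: 39.9
tcp_pos: [0.4658, -0.3305, 0.1194]
eef_rot: [-180.0, 0.0, -118.0]
contact_force: [0.5, -0.9, -1.2]
gripper_width: 0.06
gripper_force: 25.0
time_s: 40.7
tcp_pos: [0.4658, -0.3305, 0.1189]
eef_rot: [-180.0, -0.0, -96.3]
contact_force: [0.4, 0.2, -1.2]
gripper_width: 0.0596
gripper_force: 25.0
turn units -0.01 shift units [-16.26  -6.66   4.09] j6 9.0
0.05956508973007729 24.999651610851288
```

```bash

python3 -m pendant '[[[-0.26,-0.26,0,0,0,0,-1],[-1,-0.4,0,0,0,0,-1],[-1,-0.4,0,0,0,0,-1],[-1,-0.4,0,0,0,0,-1],[-1,-0.4,0,0,0,0,-1],[-1,-0.4,0,0,0,0,-1],[-1,-0.4,0,0,0,0,-1],[-1,-0.4,0,0,0,0,-1]]]'
python3 -m pendant '[[[-1,-0.4,0,0,0,0,-1],[-1,-0.4,0,0,0,0,-1],[-1,-0.4,0,0,0,0,-1],[-1,-0.4,0,0,0,0,-1],[-1,-0.4,0,0,0,0,-1],[-1,-0.4,0,0,0,0,-1],[-1,-0.4,0,0,0,0,-1],[-1,-0.4,0,0,0,0,-1]]]'
python3 -m pendant '[[[-1,-0.4,0,0,0,0,-1],[0,0,0,0,0,0,-1],[0,0,0.85,0,0,0,-1],[0,0,1,0,0,0,-1],[0,0,1,0,0,0,-1],[0,0,0.7,0,0,0,-1],[0,0,0.35,0,0,0,-1],[0,0,0.15,0,0,0,-1]]]'
python3 s.py -35
```

```text
time_s: 41.5
tcp_pos: [0.543, -0.1916, 0.1187]
eef_rot: [-180.0, -0.0, -96.2]
contact_force: [-0.3, 0.6, -0.1]
gripper_width: 0.0596
gripper_force: 25.0
time_s: 42.3
tcp_pos: [0.6239, -0.0391, 0.1186]
eef_rot: [-180.0, -0.0, -96.2]
contact_force: [0.2, 0.7, -0.6]
gripper_width: 0.0596
gripper_force: 25.0
time_s: 43.1
tcp_pos: [0.633, -0.0216, 0.0371]
eef_rot: [179.9, -0.0, -96.2]
contact_force: [-9.1, 2.5, 19.8]
gripper_width: 0.0592
gripper_force: 25.0
turn units 0.0 shift units [-0.   -0.02  0.  ] j6 -22.0
0.05917662793888937 25.007477402687073
```

Contact force is 20 N here, where the earlier placements showed none. I look before releasing.

```bash
python3 -c "
from h import *
c=cap('wrist'); d=cap('top'); f=cv2.resize(d['frame'][155:235,235:345],(560,407),interpolation=cv2.INTER_CUBIC)
cv2.imwrite('pics/w5.png',cv2.resize(np.hstack([c['frame'][:330],f[:330]]),(800,236)))"
```

```text
(no output)
```

View pics/w5.png

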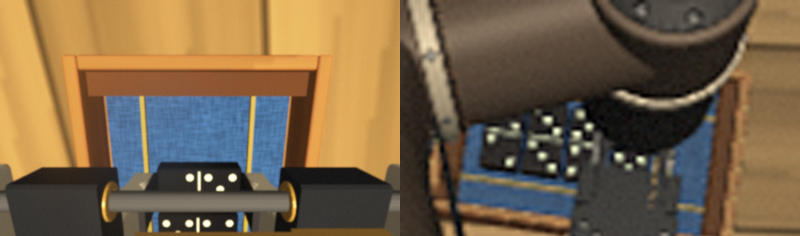

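The domino sits between the rails (cols 150-245 in the left half), so it has probably slipped slightly down in the grip. I release and inspect.

```bash

python3 -m pendant '[[[0,0,-0.05,0,0,0,-1],[0,0,-0.05,0,0,0,0.5],[0,0,0,0,0,0,0.55],[0,0,0,0,0,0,0.55],[0,0,-0.5,0,0,0,0.55],[0,0,-1,0,0,0,0.55],[0,0,-1,0,0,0,0.55],[0,0,-1,0,0,0,0.55]]]'
python3 -m pendant '[[[-0.5,0,-1,0,0,0,1],[-1,0,-1,0,0,0,1],[-1,0,-1,0,0,0,1],[0,0,-1,0,0,0,1],[0,0,0,0,0,0,1],[0,0,0,0,0,0,1],[0,0,0,0,0,0,1],[0,0,0,0,0,0,1]]]'
python3 -c "
from h import *
c=cap('wrist'); cv2.imwrite('pics/w6.png',c['frame']); go([.5622,-.3958],-108,.19)"
```

```text
time_s: 44.0
tcp_pos: [0.6333, -0.0216, 0.111]
eef_rot: [-180.0, -0.0, -96.2]
contact_force: [-0.0, -0.6, -0.2]
gripper_width: 0.0675
gripper_force: 0.0
time_s: 44.8
tcp_pos: [0.6382, 0.0278, 0.1888]
eef_rot: [179.9, -0.0, -96.2]
contact_force: [0.8, 0.3, 0.2]
gripper_width: 0.0877
gripper_force: 0.0
turn units 2.95 shift units [21.32 -2.93 -0.06] j6 -26.0
```

View pics/w6.png

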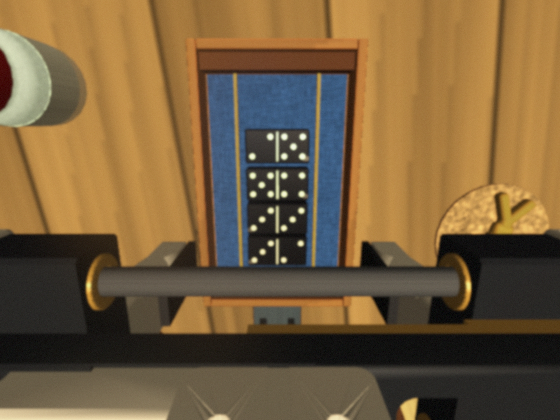

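Four dominoes lie flat in a straight row between the rails (rows 146, 184, 219, 250; cols 246-309). Next, the fifth.

```bash
python3 d.py
python3 -m pendant '[[[0.8,0.07,0.2,0,0,0,1],[1,0.07,0.2,0,0,0,1],[1,0.07,0.2,0,0,0,1],[1,0.07,0.2,0,0,0,1],[1,0.07,0.2,0,0,0,1],[1,0.07,0,0,0,0,1],[1,0.07,0,0,0,0,1],[1,0.07,0,0,0,0,1]]]'
python3 -m pendant '[[[1,0.07,0,0,0,0,1],[1,0.07,0,0,0,0,1],[1,0.07,0,0,0,0,1],[1,0.07,0,0,0,0,1],[1,0.07,0,0,0,0,1],[1,0.07,0,0,0,0,1],[1,0.07,0,0,0,0,1],[1,0.07,0,0,0,0,1]]]'
python3 -m pendant '[[[1,0.07,0,0,0,0,1],[1,0.07,0,0,0,0,1],[1,0.07,0,0,0,0,1],[0,0,0,0,0,1,1],[0,0,0,0,0,1,1],[0,0,0,0,0,1,1],[0,0,0,0,0,0,1],[0,0,0,0,0,0,1]]]'
python3 d.py
```

```text
time_s: 45.7
tcp_pos: [0.6097, -0.1282, 0.1692]
eef_rot: [180.0, -0.0, -96.3]
contact_force: [-0.5, -0.8, 0.6]
gripper_width: 0.0879
gripper_force: 0.0
time_s: 46.5
tcp_pos: [0.5809, -0.2859, 0.1692]
eef_rot: [180.0, 0.0, -96.3]
contact_force: [-0.2, 0.3, -0.1]
gripper_width: 0.0877
gripper_force: 0.0
time_s: 47.3
tcp_pos: [0.5708, -0.3437, 0.1693]
eef_rot: [180.0, -0.0, -108.1]
contact_force: [0.3, 0.8, -0.5]
gripper_width: 0.0873
gripper_force: 0.0
(array([ 0.5643, -0.3968]), -18.1, 58.5, 31.7) [267. 143.]
turn units -0.0 shift units [ 2.64 -0.51  7.04] j6 -4.0
```

```bash

python3 -m pendant '[[[0.8,-0.17,0,0,0,0,1],[0.92,-0.17,0.6,0,0,0,1],[0.92,-0.17,1,0,0,0,1],[0,0,1,0,0,0,1],[0,0,1,0,0,0,1],[0,0,1,0,0,0,1],[0,0,1,0,0,0,1],[0,0,0.8,0,0,0,1]]]'
python3 -m pendant '[[[0,0,0.4,0,0,0,1],[0,0,0.24,0,0,0,1],[0,0,0,0,0,0,-1],[0,0,0,0,0,0,-1],[0,0,0,0,0,0,-1],[0,0,0,0,0,0,-1],[0,0,0,0,0,0,-1],[0,0,0,0,0,0,-1]]]' 25
python3 -m pendant '[[[0,0,-0.5,0,0,0,-1],[0,0,-1,0,0,0,-1],[0,0,-1,0,0,-1,-1],[0,0,-1,0,0,-1,-1],[0,0,-1,0,0,-0.96,-1],[0,0,0,0,0,0,-1],[0,0,0,0,0,0,-1],[0,0,0,0,0,0,-1]]]'
python3 s.py -70
```

```text
time_s: 48.15
tcp_pos: [0.5637, -0.3971, 0.0391]
eef_rot: [179.9, 0.0, -108.2]
contact_force: [-0.1, 0.0, 0.0]
gripper_width: 0.0878
gripper_force: 0.0
time_s: 48.95
tcp_pos: [0.5653, -0.3962, 0.0296]
eef_rot: [-179.9, -0.0, -108.2]
contact_force: [-0.6, 0.7, 4.7]
gripper_width: 0.0599
gripper_force: 24.9
time_s: 49.75
tcp_pos: [0.5643, -0.3958, 0.1179]
eef_rot: [179.9, 0.0, -96.4]
contact_force: [0.4, -0.1, -1.7]
gripper_width: 0.0594
gripper_force: 25.0
turn units -0.05 shift units [-17.22  -1.41   4.04] j6 13.0
0.05939752978707186 24.953204691410065
```

```bash

python3 -m pendant '[[[-0.4,-0.09,0,0,0,-0.05,-1],[-0.8,-0.08,0,0,0,0,-1],[-1,-0.08,0,0,0,0,-1],[-1,-0.08,0,0,0,0,-1],[-1,-0.08,0,0,0,0,-1],[-1,-0.08,0,0,0,0,-1],[-1,-0.08,0,0,0,0,-1],[-1,-0.08,0,0,0,0,-1]]]'
python3 -m pendant '[[[-1,-0.08,0,0,0,0,-1],[-1,-0.08,0,0,0,0,-1],[-1,-0.08,0,0,0,0,-1],[-1,-0.08,0,0,0,0,-1],[-1,-0.08,0,0,0,0,-1],[-1,-0.08,0,0,0,0,-1],[-1,-0.08,0,0,0,0,-1],[-1,-0.08,0,0,0,0,-1]]]'
python3 -m pendant '[[[-1,-0.08,0,0,0,0,-1],[-0.95,0,0,0,0,0,-1],[0,0,0.8,0,0,0,-1],[0,0,1,0,0,0,-1],[0,0,1,0,0,0,-1],[0,0,0.6,0,0,0,-1],[0,0,0.3,0,0,0,-1],[0,0,0,0,0,0,-1]]]'
python3 s.py -70
python3 - <<'E'
from h import *
c=cap('top');f=c['frame'];P=height(c);m=np.zeros(P.shape[:2],bool); m[200:290,120:235]=1
k=blobs((P[...,2]>.005)&m,1500,20000); print([rect(plane(c,q,.010)) for q in k])
E
```

```text
time_s: 50.55
tcp_pos: [0.5933, -0.2522, 0.1183]
eef_rot: [180.0, 0.0, -96.1]
contact_force: [0.9, -0.7, 0.2]
gripper_width: 0.0598
gripper_force: 25.0
time_s: 51.35
tcp_pos: [0.6228, -0.0946, 0.1184]
eef_rot: [180.0, -0.0, -96.1]
contact_force: [-0.1, -0.4, -0.8]
gripper_width: 0.0595
gripper_force: 25.0
time_s: 52.15
tcp_pos: [0.6285, -0.0577, 0.044]
eef_rot: [179.9, -0.0, -96.1]
contact_force: [0.2, -1.1, -0.9]
gripper_width: 0.0596
gripper_force: 25.0
turn units 0.02 shift units [-0.07 -0.05  0.35] j6 -19.0
0.05956907188773478 24.953116178512573
[(array([0.4808, 0.2954]), -86.8, 271.1, 261.1)]
```

```bash

python3 -m pendant '[[[0,-0.05,0.2,0,0,0,-1],[0,0,0.13,0,0,0,-1],[0,0,0,0,0,0,-1],[0,0,0,0,0,0,0.55],[0,0,0,0,0,0,0.55],[0,0,0,0,0,0,0.55],[0,0,-0.5,0,0,0,0.55],[0,0,-1,0,0,0,0.55]]]'
python3 -m pendant '[[[0,0,-1,0,0,0,0.55],[0,0,-1,0,0,0,0.55],[-0.7,0,-1,0,0,0,1],[-1,0,-1,0,0,0,1],[-1,0,-1,0,0,0,1],[-1,0,-1,0,0,0,1],[-0.5,0,-1,0,0,0,1],[0,0,-1,0,0,0,1]]]'
python3 - <<'E'
from h import *
s=r.get_state(); print(s['tcp_pos'],s['joints'].round())
c=cap('wrist'); cv2.imwrite('pics/w7.png',c['frame'])
d=cap('top'); cv2.imwrite('pics/t7.png',d['frame'])
E
```

```text
time_s: 53.0
tcp_pos: [0.6288, -0.0583, 0.0676]
eef_rot: [179.8, -0.0, -96.2]
contact_force: [-0.1, -0.1, -0.1]
gripper_width: 0.0681
gripper_force: 0.0
time_s: 53.8
tcp_pos: [0.6389, 0.0267, 0.23]
eef_rot: [-179.9, 0.0, -96.1]
contact_force: [0.2, 0.4, 0.8]
gripper_width: 0.0873
gripper_force: 0.0
[0.63892671 0.02672475 0.22998251] [ 20.  18.  -6.   0. -66. -26.]
```

View pics/w7.png

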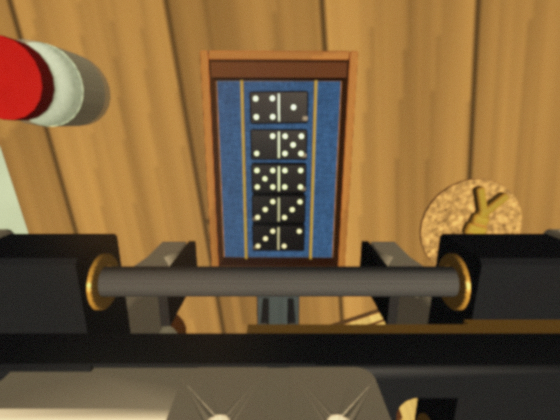

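View pics/t7.png

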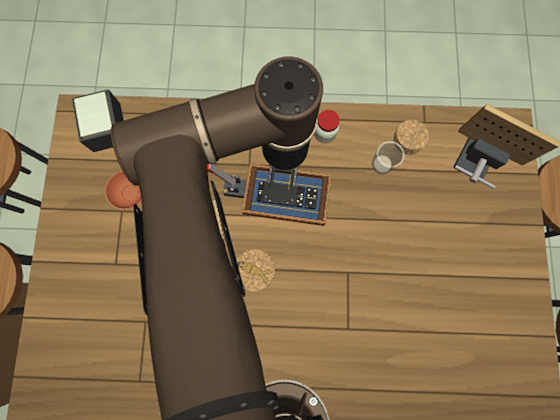

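All five are in a row: rows 107, 144, 179, 209, 238 between the rails. I measure the gaps.

```bash
python3 - <<'E'
from h import *
c=cap('wrist'); f=c['frame']; m=(f.max(2)<75); m[:85]=0; m[258:]=0; m[:,:240]=0; m[:,:]&=np.arange(560)<320
m=cv2.morphologyEx(m.astype(np.uint8),cv2.MORPH_CLOSE,np.ones((1,9)))
q=np.radians(83.8); ay=np.array([np.cos(q),np.sin(q)]); ax=np.array([ay[1],-ay[0]])
p=plane(c,np.argwhere(m)[:,::-1],.024)-[.6371,.0132]
prof=m[:,255:305].mean(1); rows=np.where(np.abs(np.diff((prof>.4).astype(int)))>0)[0]
print([(int(v),round(float((plane(c,[[278,v+.5]],.024)[0]-[.6371,.0132])@ay*1000),1)) for v in rows])
go([.4804,.3256],-165,.25)
E
```

```text
[(91, -89.0), (93, -87.0), (103, -77.3), (123, -57.3), (129, -51.2), (159, -19.7), (162, -16.5), (249, 84.5), (256, 93.3), (257, 94.6)]
turn units 17.22 shift units [ 3.81 16.54 -0.97] j6 -26.0
```

Gaps are about 3 mm, except 5.5 mm at the last domino. I re-grip it and slide it 3 mm along.

```bash
python3 s.py -71.5
python3 -m pendant '[[[0.7,0,0,0,0,0,0.55],[1,0,1,0,0,0,0.55],[1,0,1,0,0,0,0.55],[1,0,1,0,0,0,0.55],[0.8,0,1,0,0,0,0.55],[0.47,-0.05,1,0,0,0,0.55],[0,0,1,0,0,0,0.55],[0,0,1,0,0,0,0.55]]]'
python3 s.py -71.5
```

```text
turn units 0.02 shift units [4.21 0.06 9.68] j6 -26.0
0.08742443250396459 0.0
time_s: 54.75
tcp_pos: [0.6282, -0.0751, 0.0867]
eef_rot: [179.9, -0.0, -96.2]
contact_force: [0.2, -0.2, 0.5]
gripper_width: 0.0681
gripper_force: 0.0
turn units -0.01 shift units [-0.86  0.04  2.48] j6 -17.0
0.06814065713748022 0.0
```

```bash

python3 -m pendant '[[[-0.76,0,0.2,0,0,0,0.55],[0,0,0.8,0,0,0,0.55],[0,0,0.8,0,0,0,0.55],[0,0,0.5,0,0,0,0.55],[0,0,0.28,0,0,0,0.55],[0,0,0,0,0,0,0.55],[0,0,0,0,0,0,-1],[0,0,0,0,0,0,-1]]]' 15
python3 -m pendant '[[[0,0,0,0,0,0,-1],[0,0,0,0,0,0,-1],[-0.05,0,0,0,0,0,-1],[-0.05,0,0,0,0,0,-1],[-0.05,0,0,0,0,0,-1],[0,0,0,0,0,0,-1],[0,0,0,0,0,0,0.55],[0,0,0,0,0,0,0.55]]]'
python3 -m pendant '[[[0,0,0,0,0,0,0.55],[0,0,-0.5,0,0,0,0.55],[0,0,-1,0,0,0,0.55],[0,0,-1,0,0,0,0.55],[0,0,-1,0,0,0,0.55],[0,0,-1,0,0,0,0.55],[-1,0,-1,0,0,0,0.55],[-1,0,-1,0,0,0,0.55]]]'
python3 -m pendant '[[[-1,0,-1,0,0,0,1],[-1,0,-1,0,0,0,1],[-0.5,0,-1,0,0,0,1],[0,0,-0.5,0,0,0,1],[0,0,0,0,0,0,1],[0,0,0,0,0,0,1],[0,0,0,0,0,0,1],[0,0,0,0,0,0,1]]]'
python3 - <<'E'
from h import *
c=cap('wrist'); f=c['frame']; m=(f.max(2)<75)
m=cv2.morphologyEx(m.astype(np.uint8),cv2.MORPH_CLOSE,np.ones((1,9)))
q=np.radians(83.8); ay=np.array([np.cos(q),np.sin(q)])
prof=m[:,255:305].mean(1); rows=np.where(np.abs(np.diff((prof>.4).astype(int)))>0)[0]
print([(int(v),round(float((plane(c,[[278,v+.5]],.024)[0]-[.6371,.0132])@ay*1000),1)) for v in rows if v<262])
go([.4804,.3256],-165,.25)
E
```

```text
time_s: 55.55
tcp_pos: [0.6312, -0.0584, 0.0373]
eef_rot: [-179.9, 0.0, -96.1]
contact_force: [-0.3, -0.5, -0.0]
gripper_width: 0.0596
gripper_force: 15.0
time_s: 56.35
tcp_pos: [0.631, -0.0553, 0.0363]
eef_rot: [180.0, 0.0, -96.2]
contact_force: [0.4, 0.1, -0.3]
gripper_width: 0.0669
gripper_force: 0.0
time_s: 57.15
tcp_pos: [0.6354, -0.0157, 0.1682]
eef_rot: [-180.0, 0.0, -96.2]
contact_force: [0.9, 0.8, -0.7]
gripper_width: 0.0678
gripper_force: 0.0
time_s: 57.95
tcp_pos: [0.6403, 0.0333, 0.2354]
eef_rot: [179.9, -0.0, -96.2]
contact_force: [0.2, -0.1, -0.1]
gripper_width: 0.0874
gripper_force: 0.0
[(70, -102.6), (74, -98.8), (87, -86.3), (89, -84.4), (101, -72.6), (119, -54.5), (122, -51.5), (127, -46.4), (130, -43.3), (152, -20.1), (155, -16.9), (243, 85.0), (249, 92.5), (257, 102.6)]
turn units 17.2 shift units [ 3.95 16.18 -0.72] j6 -27.0
```

```bash

python3 -m pendant '[[[0,0,-1,0,0,-1,1],[0,0,-1,0,0,-1,1],[0,0,-1,0,0,-1,1],[0,0,0,0,0,-1,1],[0,0,0,0,0,-1,1],[0,0,0,0,0,-0.3,1],[-0.8,0.25,0,0,0,0,1],[-1,0.25,0,0,0,0,1]]]' 35
python3 -m pendant '[[[-1,0.2,0,0,0,0,1],[-1,0.2,0,0,0,0,1],[-1,0.2,0,0,0,0,1],[-1,0.2,0,0,0,0,1],[-1,0.2,0,0,0,0,1],[-1,0.2,0,0,0,0,1],[-1,0.2,0,0,0,0,1],[-1,0.2,0,0,0,0,1]]]'
python3 -m pendant '[[[-1,0.2,0,0,0,0,1],[-1,0.2,0,0,0,0,1],[-1,0.2,0,0,0,0,1],[-1,0.2,0,0,0,0,1],[-1,0.2,0,0,0,0,1],[-1,0.2,0,0,0,0,1],[-1,0.2,0,0,0,0,1],[-1,0.2,0,0,0,0,1]]]'
python3 - <<'E'
from h import *
c=cap('wrist'); cv2.imwrite('pics/w8.png',c['frame'])
P=height(c); Z=P[...,2].copy(); Z[236:]=0
print('table',np.nanmedian(P[20:60,20:60,2]))
for k in blobs((Z>.006)&(Z<.03),3000,60000): print('lid',rect(plane(c,k,.010)),k.min((0,1)),k.max((0,1)))
for k in blobs((Z>.024)&(Z<.05),100,8000): print('handle',rect(plane(c,k,.036)),k.mean((0,1)))
E
```

```text
time_s: 58.8
tcp_pos: [0.6213, 0.0661, 0.2958]
eef_rot: [179.9, -0.0, -75.1]
contact_force: [-0.1, 0.3, -0.3]
gripper_width: 0.0877
gripper_force: 0.0
time_s: 59.6
tcp_pos: [0.5484, 0.2134, 0.2963]
eef_rot: [180.0, -0.0, -75.0]
contact_force: [0.3, -0.1, 0.1]
gripper_width: 0.0878
gripper_force: 0.0
time_s: 60.4
tcp_pos: [0.4758, 0.3594, 0.2963]
eef_rot: [180.0, -0.0, -75.0]
contact_force: [0.9, 0.5, -0.0]
gripper_width: 0.0879
gripper_force: 0.0
table 0.06144253167409722
lid (array([0.528 , 0.3135]), -74.9, 218.9, 124.0) [195  41] [296 215]
handle (array([0.7946, 0.5109]), 17.4, 35.7, 11.1) [ 14.92424242 228.75757576]
handle (array([0.6417, 0.4512]), 13.5, 118.6, 48.9) [138.4612069  214.75431034]
handle (array([0.5275, 0.3135]), -74.9, 68.8, 22.6) [246.3877551  134.12244898]
handle (array([0.6921, 0.281 ]), 89.7, 64.1, 28.7) [116.23571429  68.65      ]
handle (array([0.7368, 0.2802]), 86.7, 63.5, 39.0) [75.9030303  56.95151515]
handle (array([0.642 , 0.1996]), 15.0, 34.1, 9.8) [171.01428571   3.        ]
```

View pics/w8.png

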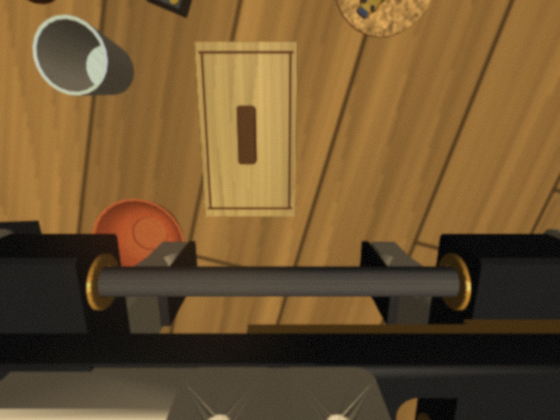

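The lid has been knocked to (.5278,.3135), yaw -74.9, handle at pixel (246,134). It is clear of the cup (70,58) and bowl (138,240). I descend and grip the handle.

```bash
python3 -c "
from h import *
go([.5277,.3135],-74.9,.035)"
```

```text
turn units -0.02 shift units [ 3.   -1.92 13.05] j6 -41.0
```

```bash

python3 -m pendant '[[[0.8,-0.5,0.5,0,0,0,0.15],[0.8,-0.5,1,0,0,0,0.15],[0.8,-0.5,1,0,0,0,0.15],[0.6,-0.42,1,0,0,0,0.15],[0,0,1,0,0,0,0.15],[0,0,1,0,0,0,0.15],[0,0,1,0,0,0,0.15],[0,0,1,0,0,0,0.15]]]' 45
python3 -m pendant '[[[0,0,1,0,0,0,0.15],[0,0,1,0,0,0,0.15],[0,0,1,0,0,0,0.15],[0,0,1,0,0,0,0.15],[0,0,0.8,0,0,0,0.15],[0,0,0.5,0,0,0,0.15],[0,0,0.25,0,0,0,0.15],[0,0,0,0,0,0,0.15]]]'
python3 -c "
from h import *
go([.5277,.3135],-74.9,.035)"
python3 -m pendant '[[[0,0,0,0,0,0,-1],[0,0,0,0,0,0,-1],[0,0,0,0,0,0,-1],[0,0,0,0,0,0,-1],[0,0,0,0,0,0,-1],[0,0,0,0,0,0,-1],[0,0,0,0,0,0,-1],[0,0,0,0,0,0,-1]]]'
```

```text
time_s: 61.25
tcp_pos: [0.5291, 0.3105, 0.1456]
eef_rot: [180.0, -0.0, -75.0]
contact_force: [-0.2, -0.1, 0.6]
gripper_width: 0.0504
gripper_force: 0.0
time_s: 62.05
tcp_pos: [0.5293, 0.3105, 0.0351]
eef_rot: [180.0, -0.0, -75.0]
contact_force: [-0.3, -0.0, -1.2]
gripper_width: 0.0504
gripper_force: 0.0
turn units -0.01 shift units [-0.16  0.04  0.01] j6 -34.0
time_s: 62.85
tcp_pos: [0.5297, 0.3107, 0.036]
eef_rot: [-180.0, 0.0, -74.9]
contact_force: [-1.3, -0.4, 5.5]
gripper_width: 0.0217
gripper_force: 45.0
```

```bash

python3 -m pendant '[[[0,0,-0.3,0,0,0,-1],[0,0,-0.6,0,0,0,-1],[0,0,-0.8,0,0,0,-1],[0,0,-0.8,0,0,0,-1],[0,0,-0.8,0,0,0,-1],[0,0,-0.8,0,0,0,-1],[0,0,-0.8,0,0,0,-1],[0,0,-0.8,0,0,0,-1]]]'
python3 -m pendant '[[[0,0,-0.8,0,0,0,-1],[0,0,-0.8,0,0,0,-1],[0,0,-0.8,0,0,0,-1],[0,0,-0.8,0,0,0,-1],[0,0,-0.8,0,0,0,-1],[0,0,-0.8,0,0,0,-1],[0,0,-0.8,0,0,0,-1],[0,0,-0.6,0,0,0,-1]]]'
python3 -m pendant '[[[0,0,-0.6,0,0,1,-1],[0,0,0,0,0,1,-1],[0,0,0,0,0,1,-1],[0,0,0,0,0,1,-1],[0,0,0,0,0,1,-1],[0,0,0,0,0,0.3,-1],[0,0,0,0,0,0,-1],[0,0,0,0,0,0,-1]]]'
python3 - <<'E'
from h import *
s=r.get_state(); print(s['gripper_width'],s['gripper_force'])
go([.6371,.0132],-96.2,.29)
c=cap('wrist'); cv2.imwrite('pics/w9.png',c['frame'])
P=height(c); zb=s['tcp_pos'][2]-.025; Z=P[...,2]
for k in blobs((Z>zb-.02)&(Z<zb+.02),2000,90000): print('lid',rect(plane(c,k,zb)),k.min((0,1)),k.max((0,1)))
E
```

```text
time_s: 63.65
tcp_pos: [0.5293, 0.3104, 0.1508]
eef_rot: [180.0, 0.0, -75.0]
contact_force: [-0.1, 1.2, -3.2]
gripper_width: 0.0218
gripper_force: 45.0
time_s: 64.45
tcp_pos: [0.5294, 0.3104, 0.2752]
eef_rot: [-180.0, 0.0, -74.9]
contact_force: [0.3, -0.6, -2.7]
gripper_width: 0.022
gripper_force: 45.0
time_s: 65.25
tcp_pos: [0.5294, 0.3105, 0.2856]
eef_rot: [180.0, -0.0, -96.1]
contact_force: [-0.3, -0.1, -2.9]
gripper_width: 0.0214
gripper_force: 45.0
0.021352135361854523 44.99926149845123
turn units 0.04 shift units [14.2  -6.96 -0.22] j6 -55.0
lid (array([0.5234, 0.2571]), -6.0, 123.3, 104.6) [146  43] [411 253]
```

View pics/w9.png

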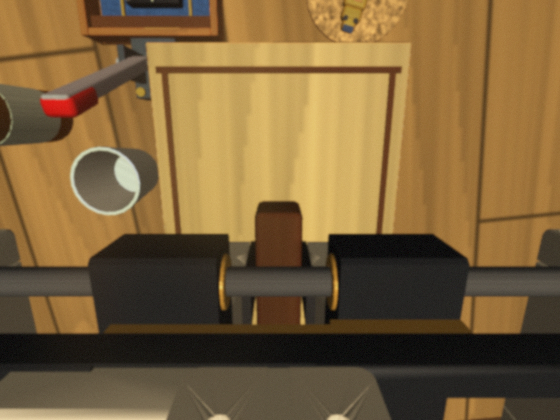

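The held lid is level and square in the hand: front edge at row 43, cols 146-411, centred on col 278. From the edge I work out the lid's offset from the TCP.

```bash
python3 - <<'E'
from h import *
s=r.get_state(); c=cap('wrist'); f=c['frame']; q=np.radians(s['eef_rot'][2]); tx=np.array([np.cos(q),np.sin(q)]); ty=np.array([np.sin(q),-np.cos(q)])
g=cv2.cvtColor(f,cv2.COLOR_BGR2GRAY).astype(float)
e=np.argmax(np.diff(g[35:55,220:290].mean(1)))+35+.5
Z=height(c)[...,2]; zb=s['tcp_pos'][2]-.0255
k=max(blobs((Z>zb-.02)&(Z<zb+.02),2000,90000),key=cv2.contourArea)
for v in (43,e):
    p=plane(c,[[250,v]],zb)[0]-s['tcp_pos'][:2]; print('front',v,(p@tx*1000).round(1))
p=(plane(c,k,zb)-s['tcp_pos'][:2]); a=p@tx*1000;b=p@ty*1000; print('front depth',a.max(),[ (b[(a>t)&(a<t+10)].min().round(1),b[(a>t)&(a<t+10)].max().round(1)) for t in (40,60,80)])
E
```

```text
front 43 106.2
front 42.5 106.4
front depth 106.20015000394139 [(np.float64(-61.5), np.float64(62.2)), (np.float64(-61.5), np.float64(62.2)), (np.float64(-61.5), np.float64(62.1))]
```

```bash

python3 -m pendant '[[[0.4,-0.2,-0.2,0,0,0.04,-1],[0.8,-0.4,0,0,0,0,-1],[0.8,-0.4,0,0,0,0,-1],[0.8,-0.4,0,0,0,0,-1],[0.8,-0.4,0,0,0,0,-1],[0.8,-0.4,0,0,0,0,-1],[0.8,-0.4,0,0,0,0,-1],[0.8,-0.4,0,0,0,0,-1]]]'
python3 -m pendant '[[[0.8,-0.4,0,0,0,0,-1],[0.8,-0.4,0,0,0,0,-1],[0.8,-0.4,0,0,0,0,-1],[0.8,-0.4,0,0,0,0,-1],[0.8,-0.4,0,0,0,0,-1],[0.8,-0.4,0,0,0,0,-1],[0.8,-0.4,0,0,0,0,-1],[0.8,-0.4,0,0,0,0,-1]]]'
python3 -m pendant '[[[0.8,-0.4,0,0,0,0,-1],[0.8,-0.3,0,0,0,0,-1],[0.37,-0.06,0,0,0,0,-1],[0,0,0,0,0,0,-1],[0,0,0,0,0,0,-1],[0,0,0,0,0,0,-1],[0,0,0,0,0,0,-1],[0,0,0,0,0,0,-1]]]'
python3 s.py -3.5
```

```text
time_s: 66.15
tcp_pos: [0.5766, 0.1831, 0.2896]
eef_rot: [-180.0, -0.0, -96.3]
contact_force: [0.6, 0.6, -2.5]
gripper_width: 0.0218
gripper_force: 45.0
time_s: 66.95
tcp_pos: [0.6259, 0.0489, 0.2895]
eef_rot: [180.0, -0.0, -96.3]
contact_force: [-0.2, -0.1, -3.0]
gripper_width: 0.0216
gripper_force: 45.0
time_s: 67.75
tcp_pos: [0.6363, 0.0102, 0.2897]
eef_rot: [-180.0, 0.0, -96.3]
contact_force: [-0.1, 0.5, -2.6]
gripper_width: 0.0217
gripper_force: 45.0
turn units -0.01 shift units [ 0.02 -0.02 12.63] j6 -25.0
0.02172832612096437 44.99917030334473
```

```bash

python3 -m pendant '[[[0,0,0.4,0,0,0,-1],[0,0,0.8,0,0,0,-1],[0,0,0.8,0,0,0,-1],[0,0,0.8,0,0,0,-1],[0,0,0.8,0,0,0,-1],[0,0,0.8,0,0,0,-1],[0,0,0.8,0,0,0,-1],[0,0,0.8,0,0,0,-1]]]'
python3 -m pendant '[[[0,0,0.8,0,0,0,-1],[0,0,0.8,0,0,0,-1],[0,0,0.8,0,0,0,-1],[0,0,0.7,0,0,0,-1],[0,0,0.5,0,0,0,-1],[0,0,0.4,0,0,0,-1],[0,0,0.2,0,0,0,-1],[0,0,0,0,0,0,-1]]]'
python3 s.py -3.5
python3 - <<'E'
from h import *
s=r.get_state(); c=cap('wrist'); f=c['frame']; cv2.imwrite('pics/w10.png',f)
q=np.radians(s['eef_rot'][2]); tx=np.array([np.cos(q),np.sin(q)]); ty=np.array([np.sin(q),-np.cos(q)])
E
```

```text
time_s: 68.55
tcp_pos: [0.6361, 0.0098, 0.1683]
eef_rot: [180.0, -0.0, -96.3]
contact_force: [-0.3, 0.1, -2.4]
gripper_width: 0.0216
gripper_force: 45.0
time_s: 69.35
tcp_pos: [0.6363, 0.0096, 0.0852]
eef_rot: [180.0, -0.0, -96.3]
contact_force: [0.2, 0.3, -2.4]
gripper_width: 0.0218
gripper_force: 45.0
turn units -0.02 shift units [-0.01 -0.02  2.41] j6 -25.0
0.021824073925242212 44.99935269355774
```

View pics/w10.png

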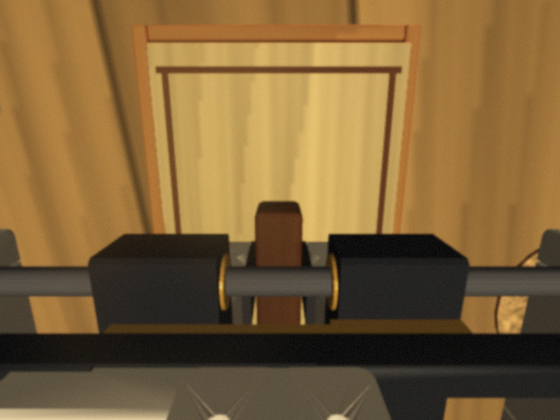

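The lid sits centred in the rim (rim strips 134-148 on the left, 408-420 on the right). I lower it gently.

```bash

python3 -m pendant '[[[0,0,0.2,0,0,0,-1],[0,0,0.2,0,0,0,-1],[0,0,0.15,0,0,0,-1],[0,0,0.1,0,0,0,-1],[0,0,0.1,0,0,0,-1],[0,0,0.07,0,0,0,-1],[0,0,0,0,0,0,-1],[0,0,0,0,0,0,-1]]]'
python3 s.py -3.5
python3 -c "
from h import *
print(r.get_state()['contact_force'])"
```

```text
time_s: 70.2
tcp_pos: [0.6364, 0.0097, 0.0692]
eef_rot: [-180.0, -0.0, -96.3]
contact_force: [0.4, -0.3, -3.0]
gripper_width: 0.0217
gripper_force: 45.0
turn units -0.02 shift units [-0.   -0.01  1.61] j6 -25.0
0.021703637059525768 44.999350905418396
[ 0.44029645 -0.26298069 -2.96638818]
```

```bash

python3 -m pendant '[[[0,0,0.05,0,0,0,-1],[0,0,0.04,0,0,0,-1],[0,0,0,0,0,0,-1],[0,0,0,0,0,0,-1],[0,0,0,0,0,0,0.1],[0,0,0,0,0,0,0.1],[0,0,0,0,0,0,0.1],[0,0,0,0,0,0,0.1]]]'
python3 -m pendant '[[[0,0,-0.4,0,0,0,0.1],[0,0,-0.8,0,0,0,0.1],[0,0,-1,0,0,0,0.1],[0,0,-1,0,0,0,0.1],[0,0,-1,0,0,0,-1],[0,0,-1,0,0,0,-1],[0,0,-1,0,0,0,-1],[0,0,-1,0,0,0,-1]]]'
python3 -m pendant '[[[0,0,-1,0,0,0,-1],[0,0,-1,0,0,0,-1],[0,0,-1,0,0,0,-1],[0,0,-0.6,0,0,0,-1],[0,0,0,0,0,0,-1],[0,0,0,0,0,0,-1],[0,0,0,0,0,0,-1],[0,0,0,0,0,0,-1]]]'
python3 - <<'E'
from h import *
s=r.get_state(); c=cap('wrist'); f=c['frame']; cv2.imwrite('pics/w11.png',f); P=height(c)
hsv=cv2.cvtColor(f,cv2.COLOR_BGR2HSV); print(s['tcp_pos'])
q=np.radians(83.8); ay=np.array([np.cos(q),np.sin(q)]); ax=np.array([ay[1],-ay[0]])
X=(P[...,:2]-[.6371,.0132]); bx=X@ax; by=X@ay; Z=P[...,2].copy(); Z[236:]=np.nan
for y0 in (-100,-70,-45): print(y0,[float(np.nanmedian(Z[(abs(by*1000-y0)<8)&(abs(bx*1000-x0)<6)]).round(4)) for x0 in (-70,-50,-30,30,50,70)])
for y0 in(0,30,60,80): print(y0,[float(np.nanmedian(Z[(abs(by*1000-y0)<8)&(abs(bx*1000-x0)<6)]).round(4)) for x0 in (-70,-50,50,70)])
go(np.array([.6371,.0132])+.27*ay,-96.2,.2)
E
```

```text
time_s: 71.0
tcp_pos: [0.6365, 0.0096, 0.0672]
eef_rot: [-180.0, -0.0, -96.3]
contact_force: [-0.0, -0.3, -0.5]
gripper_width: 0.0465
gripper_force: 0.0
time_s: 71.8
tcp_pos: [0.6363, 0.0096, 0.2129]
eef_rot: [-180.0, 0.0, -96.3]
contact_force: [0.7, -0.2, 0.4]
gripper_width: 0.0218
gripper_force: 0.0
time_s: 72.6
tcp_pos: [0.636, 0.0096, 0.2822]
eef_rot: [179.9, -0.0, -96.3]
contact_force: [-0.1, -0.0, -0.1]
gripper_width: 0.0009
gripper_force: 0.0
[0.6359571  0.00961989 0.28217358]
-100 [0.0425, 0.0433, 0.0434, 0.0433, 0.0433, 0.0425]
-70 [0.0424, 0.0433, 0.0431, 0.0431, 0.0432, 0.0424]
-45 [0.0427, 0.0433, 0.0437, 0.0434, 0.0431, 0.0422]
0 [0.0428, 0.043, 0.0432, 0.0422]
30 [0.0425, 0.0433, 0.0431, 0.0422]
60 [0.0422, 0.0433, 0.0432, 0.0378]
80 [nan, nan, nan, nan]
turn units -0.03 shift units [-13.68  -0.03   4.12] j6 -25.0
  return np.nanmean(a, axis, out=out, keepdims=keepdims)
```

View pics/w11.png

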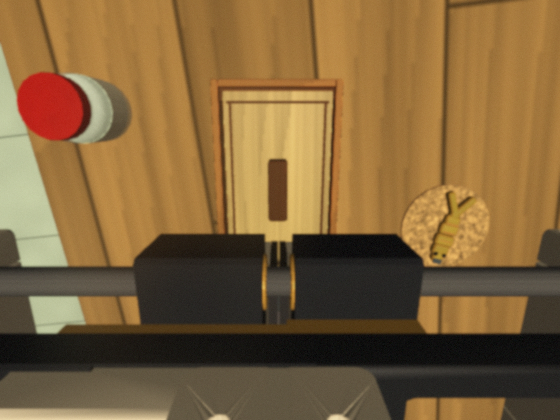

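The lid is flush and level (z about .0425 at the rim and .0432 on the lid), and the fish is on the mat at (452,225). Now the clamp: I cross above it with shut fingers to its far side.

```bash

python3 -m pendant '[[[0,0,-0.5,0,0,0,-1],[-0.5,0,-0.5,0,0,0,-1],[-1,0,0,0,0,0,-1],[-1,0,0,0,0,0,-1],[-1,0,0,0,0,0,-1],[-1,0,0,0,0,0,-1],[-1,0,0,0,0,0,-1],[-1,0,0,0,0,0,-1]]]'
python3 -m pendant '[[[-1,0,0,0,0,0,-1],[-1,0,0,0,0,0,-1],[-1,0,0,0,0,0,-1],[-1,0,0,0,0,0,-1],[-1,0,0,0,0,0,-1],[-0.4,0,0,0,0,0,-1],[0,0,0,0,0,0,-1],[0,0,0,0,0,0,-1]]]'
python3 - <<'E'
from h import *
q=np.radians(83.8); ay=np.array([np.cos(q),np.sin(q)])
go(np.array([.6371,.0132])+.235*ay,-96.2,.194)
c=cap('wrist'); f=c['frame']; hsv=cv2.cvtColor(f,cv2.COLOR_BGR2HSV); P=height(c)
red=((hsv[...,0]<6)|(hsv[...,0]>174))&(hsv[...,1]>180)&(hsv[...,2]>80)&(P[...,2]>.12); red[236:]=0
p=P[red]; print(len(p)); 
if len(p):
    X=p[:,:2]-[.6371,.0132]; print('red y',np.percentile(X@ay,[2,50,98]).round(3),'x',np.median(X@[ay[1],-ay[0]]).round(3),'z',np.percentile(p[:,2],[2,50,98]).round(3))
E
```

```text
time_s: 73.45
tcp_pos: [0.6507, 0.141, 0.3031]
eef_rot: [180.0, -0.0, -96.3]
contact_force: [-0.6, -0.1, -0.2]
gripper_width: 0.0003
gripper_force: 0.0
time_s: 74.25
tcp_pos: [0.6624, 0.246, 0.3032]
eef_rot: [180.0, -0.0, -96.3]
contact_force: [-0.6, -0.1, 0.1]
gripper_width: 0.0002
gripper_force: 0.0
turn units -0.02 shift units [-0.04  0.    5.46] j6 -42.0
339
red y [0.199 0.204 0.209] x -0.0 z [0.21  0.213 0.215]
```

```bash

python3 -m pendant '[[[0,0,0.6,0,0,0,-1],[0,0,0.9,0,0,0,-1],[0,0,0.9,0,0,0,-1],[0,0,0.9,0,0,0,-1],[0,0,0.9,0,0,0,-1],[0,0,0.7,0,0,0,-1],[0,0,0.5,0,0,0,-1],[0.2,0,0,0,0,0,-1]]]'
python3 -m pendant '[[[0.4,0,0,0,0,0,-1],[0.4,0,0,0,0,0,-1],[0.45,0,0,0,0,0,-1],[0.45,0,-0.1,0,0,0,-1],[0.45,0,-0.1,0,0,0,-1],[0.45,0,-0.1,0,0,0,-1],[0.45,0,-0.1,0,0,0,-1],[0.45,0,0.05,0,0,0,-1]]]'
python3 -m pendant '[[[0.45,0,0.05,0,0,0,-1],[0.45,0,0.05,0,0,0,-1],[0.48,0,0.05,0,0,0,-1],[0.4,0,0.2,0,0,0,-1],[0.4,0,0.2,0,0,0,-1],[0.4,0,0.2,0,0,0,-1],[0.4,0,0.25,0,0,0,-1],[0,0,0,0,0,0,-1]]]'
python3 - <<'E'
from h import *
q=np.radians(83.8); ay=np.array([np.cos(q),np.sin(q)])
go(np.array([.6371,.0132])+.1016*ay,-96.2,.18)
c=cap('scene'); cv2.imwrite('pics/s12.png',cv2.resize(c['frame'][150:330,180:400],None,fx=3,fy=3))
E
```

```text
time_s: 75.1
tcp_pos: [0.6614, 0.2418, 0.1934]
eef_rot: [179.9, -0.1, -96.3]
contact_force: [0.5, 0.4, 0.4]
gripper_width: 0.0002
gripper_force: 0.0
time_s: 75.9
tcp_pos: [0.6545, 0.172, 0.2029]
eef_rot: [-180.0, 0.0, -96.3]
contact_force: [-0.3, 1.9, 1.2]
gripper_width: 0.0003
gripper_force: 0.6
time_s: 76.7
tcp_pos: [0.6471, 0.1122, 0.1812]
eef_rot: [179.9, -0.1, -96.4]
contact_force: [0.5, 0.7, -0.8]
gripper_width: 0.0004
gripper_force: 0.0
turn units -0.04 shift units [-0.11 -0.04  0.06] j6 -33.0
```

View pics/s12.png

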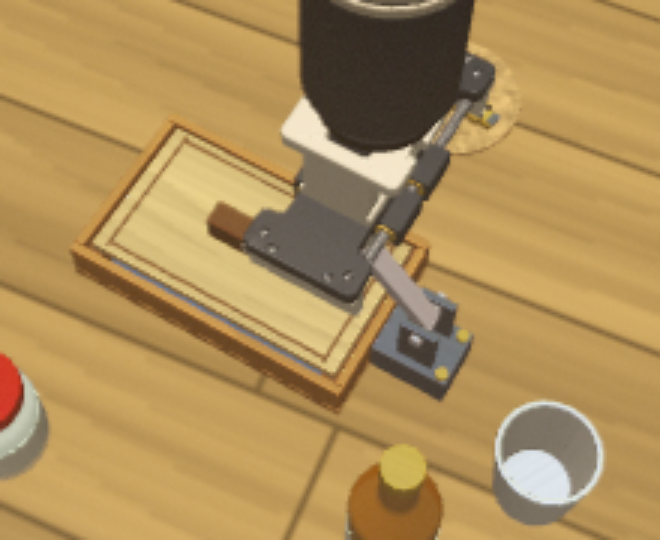

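The clamp arm is past upright and leaning over the lid (from bracket (430,315) toward (375,250)). I continue down the arc.

```bash

python3 -m pendant '[[[0.2,0,0.25,0,0,0,-1],[0.3,0,0.35,0,0,0,-1],[0.3,0,0.35,0,0,0,-1],[0.3,0,0.35,0,0,0,-1],[0.2,0,0.35,0,0,0,-1],[0.2,0,0.35,0,0,0,-1],[0.15,0,0.35,0,0,0,-1],[0.1,0,0.3,0,0,0,-1]]]'
python3 -m pendant '[[[0.1,0,0.3,0,0,0,-1],[0.05,0,0.3,0,0,0,-1],[0.05,0,0.3,0,0,0,-1],[0,0,0.2,0,0,0,-1],[0,0,0.1,0,0,0,-1],[0,0,0,0,0,0,-1],[0,0,0,0,0,0,-1],[0,0,0,0,0,0,-1]]]'
python3 -c "
from h import *
s=r.get_state(); print(s['tcp_pos'],s['contact_force'])"
```

```text
time_s: 77.55
tcp_pos: [0.6438, 0.0782, 0.1286]
eef_rot: [180.0, -0.0, -96.3]
contact_force: [0.5, -0.2, -0.0]
gripper_width: 0.0005
gripper_force: 0.4
time_s: 78.35
tcp_pos: [0.6437, 0.0748, 0.1056]
eef_rot: [-180.0, 0.0, -96.3]
contact_force: [-0.5, 0.0, -0.1]
gripper_width: 0.0004
gripper_force: 0.0
[0.64370722 0.07483306 0.10556442] [-0.50694739  0.03563613 -0.14237333]
```

```bash

python3 -m pendant '[[[0,0,0.1,0,0,0,-1],[0,0,0.05,0,0,0,-1],[0,0,0.03,0,0,0,-1],[0,0,0.03,0,0,0,-1],[0,0,0,0,0,0,-1],[0,0,0,0,0,0,-1],[0,0,0,0,0,0,-1],[0,0,0,0,0,0,-1]]]'
```

```text
time_s: 79.15
tcp_pos: [0.6437, 0.0748, 0.1023]
eef_rot: [-179.9, 0.0, -96.3]
contact_force: [-3.6, -0.8, 8.6]
gripper_width: 0.0002
gripper_force: 4.0
```

```bash

python3 -m pendant '[[[0,0,0.03,0,0,0,-1],[0,0,0,0,0,0,-1],[0,0,-0.3,0,0,0,-1],[0,0,-0.6,0,0,0,-1],[0,0,-1,0,0,0,-1],[0,0,-1,0,0,0,-1],[0,0,-1,0,0,0,-1],[0,0,-1,0,0,0,-1]]]'
python3 -m pendant '[[[-0.5,0,-1,0,0,0,-1],[-1,0,-1,0,0,0,-1],[-1,0,-1,0,0,0,-1],[-1,0,-1,0,0,0,-1],[-1,0,0,0,0,0,-1],[-1,0,0,0,0,0,-1],[0,0,0,0,0,0,-1],[0,0,0,0,0,0,-1]]]'
python3 - <<'E'
from h import *
c=cap('wrist'); f=c['frame']; P=height(c); Z=P[...,2].copy(); Z[236:]=np.nan
q=np.radians(83.8); ay=np.array([np.cos(q),np.sin(q)]); ax=np.array([ay[1],-ay[0]])
X=P[...,:2]-[.6371,.0132]; bx=X@ax*1000; by=X@ay*1000
for y0 in (15,25,40,55,70,85,100): print(y0,np.nanmedian(Z[(abs(by-y0)<4)&(abs(bx)<5)]).round(4),end=' ')
for y0 in (-100,-60,-20): print(y0,[float(np.nanmedian(Z[(abs(by-y0)<8)&(abs(bx-x0)<6)]).round(4)) for x0 in (-70,-50,50,70)])
w=cap('scene'); cv2.imwrite('pics/fin.png',np.hstack([cv2.resize(f,(400,300)),cv2.resize(w['frame'],(400,300))]))
E
```

```text
time_s: 79.95
tcp_pos: [0.6436, 0.0746, 0.2]
eef_rot: [-180.0, 0.0, -96.3]
contact_force: [0.3, -0.2, 0.1]
gripper_width: 0.0005
gripper_force: 0.0
time_s: 80.75
tcp_pos: [0.6552, 0.1845, 0.2773]
eef_rot: [179.9, -0.1, -96.2]
contact_force: [0.0, -0.7, 0.1]
gripper_width: 0.0007
gripper_force: 0.0
15 0.0841 25 0.0842 40 0.0828 55 0.0812 70 0.0812 85 0.0811 100 0.0812 -100 [nan, nan, nan, nan]
-60 [nan, nan, nan, nan]
-20 [0.0424, 0.0433, 0.0433, 0.0421]
  return np.nanmean(a, axis, out=out, keepdims=keepdims)
```

View pics/fin.png

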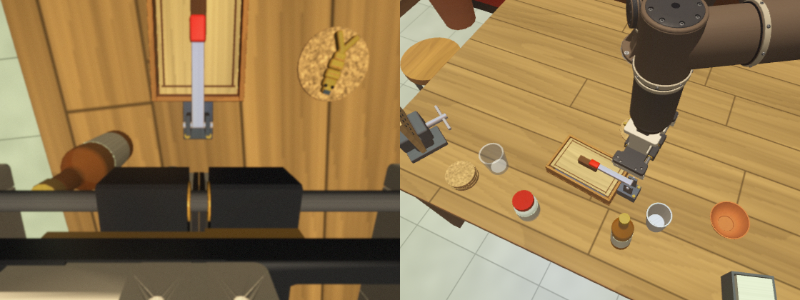

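The clamp arm lies level on the handle (bar top .0812 m all along) and the bystanders are in place. The fish looks a little off the mat's middle, at (340,62) against (334,63), so I measure it before handing in.

```bash
python3 - <<'E'
from h import *
c=cap('wrist'); f=c['frame']; S=np.array([[.3,.0],[.3,.22],[.52,.22],[.52,.0]])
uv=proj(c,np.c_[S,np.full(4,.004)]).astype(np.float32)
H=cv2.getPerspectiveTransform(uv,((S-[.3,0])*1000).astype(np.float32))
w=cv2.warpPerspective(f,H,(220,220)); g=cv2.GaussianBlur(cv2.cvtColor(w,cv2.COLOR_BGR2GRAY),(7,7),0)
o=cv2.HoughCircles(g,cv2.HOUGH_GRADIENT,1,200,param1=60,param2=8,minRadius=57,maxRadius=63)[0,0]; mc=o[:2]/1000+[.3,0]; print('mat',mc)
P=height(c); Z=P[...,2].copy(); Z[236:]=0
d=np.hypot(P[...,0]-mc[0],P[...,1]-mc[1])
for k in blobs((Z>.011)&(Z<.03)&(d<.08),100,9000):
    print('fish',rect(plane(c,k,.014)),cv2.contourArea(k))
print('closed fingers',r.get_state()['tcp_pos'])
E
```

```text
mat [0.4135 0.1005]
fish (array([0.4151, 0.1003]), 68.9, 99.1, 40.8) 1592.0
closed fingers [0.65542735 0.18345803 0.27800393]
```

The fish is centred within 2 mm of the mat's middle, so I hand in.

```bash
python3 -c "
from plant import r
print(r.close_job())"
```

```text
the job is handed in; nothing more can be done
None
```

The job is done and handed in at about 81 s: the opener is on the middle of the mat, all five dominoes lie in one row between the rails, the lid is flush, the clamp is fully down on its handle, and I did not touch the tumbler, cup or bowl.

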